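# Free a caught tray on a bleeder unit with the release pin

## Task

The shallow front tray of the black bleeder unit is caught shut: take the release pin from its stand, feel with it through the three yellow-ringed holes in the unit's top for the one that hides the spring catch, and press that catch until the tray springs out. Two of the holes are blind and end on a stiff buffer, so never force the pin there. Then draw the tray all the way out to its stop, put the pin back in its stand, and leave the can, the flask and the dish where they are.

Things in the scene. Friction and masses are not known exactly. Their poses are not given: they have to be found in the camera images.
- pin_grip (a point): Centre of the round orange handle (22 mm across, 75 mm long) of the loose steel release pin, 160 mm long, about 90 g: shaft 8 mm across and 80 mm long, then a collar 32 mm across, 5 mm thick, then the handle. On the axis, 125 mm from the tip; z runs from tip to handle. At the start it stands upright in its stand, handle up.
- pin_tip (a point): Point of the release pin's tip, on its axis, 125 mm from the handle's centre; same axes.
- stand_mouth (a point): Centre of the mouth of the round hole (14 mm across, open to the bench) in the top of the pin's stand, a fixed aluminium block 70 x 70 x 85 mm high. z is up. The pin is home when its collar rests on the block: the tip is then 80 mm below this point and the handle's centre 45 mm above it.
- unit: The bleeder unit, fixed: a black box, grey top, red stripes, 220 mm deep (x), 260 mm wide (y), top at 100 mm. Origin at the centre of its underside; x points from its front (x = -110 mm) to its back, z up; the tray comes out along -x, below a fascia whose lower edge is 57 mm up. From x = 40 mm back a hump with gauge and knobs rises to 165 mm.
- hole0 (a point): Centre, level with the unit's top, of the first yellow-ringed access hole (unit x = -50, y = -70 mm), 16 mm across, through a 6 mm plate. Axes as the unit's. Under every hole lies a pad 21 mm across, its top 30 mm below the unit's top; all three look alike. One, any one, is the spring catch, the other two are blind buffers.
- hole1 (a point): The second access hole (unit x = -50, y = -10 mm), as the first. The catch, wherever it is, gives softly under the pin: about 3 N at first, rising to 6 to 9 N, and frees the tray after 8 to 12 mm of press; its full travel is 11 to 15 mm, depending on where the pin bears on it.
- hole2 (a point): The third access hole (unit x = -50, y = 50 mm), as the first.
- buffer_a (a joint): How far one of the two blind buffers is pressed down (m), 0 at rest; stiff, 4 N per mm. Which hole it lies under is not told. More than 6.5 mm (26 N) counts as forcing it.
- buffer_b (a joint): The same for the other blind buffer.
- tray (a joint): How far the tray is out (m): about 0 when caught, 0.075 at its stop. Once freed, a spring ejector drives it to about 0.035; beyond that it slides against about 1 N of friction plus damping of 25 N per m/s, and stays where it is left.
- tray_front (a point): Point on the tray: middle of the top edge of the inner face of its red front panel, 55 mm above the bench. The panel is 246 mm wide and reaches 10 mm in front of it. The tray floor is 41 mm below; the compartment behind the panel is open from above only where it has come out from under the unit (about 25 mm after ejection). Axes as the unit's.
- spray: Loose bystander: black and yellow spray can, 64 mm in diameter, 160 mm tall. Origin at the centre of its underside.
- flask: Loose bystander: white bottle with red cap, 68 mm in diameter, 150 mm tall. Origin at the centre of its underside.
- dish: Loose bystander: small steel dish, 96 mm across, 35 mm tall. Origin at the centre of its underside.
Not all that is in view belongs to the job. What is meant by the part that bears pin_grip is not green or turquoise, and is the larger of those in its own colour.

How it is judged:
By the outcome, as a careful person would: the job done as asked, in the order asked, and still so for the second after the job is handed in, with the robot touching nothing.
It also fails if it takes over 72 s, if anything falls off the work surface, if the arm or the gripper's body presses on something with over 40 N, if the wrist force passes 120 N, or if a joint passes its speed limit or range.

## Robot

A 7-joint arm with a two-finger parallel gripper is mounted at the origin on the work surface. World frame = base frame: x ahead of the robot, y to its left, z up, the work surface at z = 0. Lengths are in m, angles in rad, forces in N, time in s.
With the tool pointing down it reaches from about 0.4 to 0.875 m from the base axis. Payload 19.3 kg.
Tool frame: the origin (TCP) lies on the centre line of the jaws, within the pads' length; the fingertips stand 8 mm ahead of it and the grasp point (between the pads) lies 11 mm behind it (bot.tip_extent is the distance from the TCP to the fingertips, in m); x points along the fingers, y is the direction in which the jaws open and shut, and the axes are right-handed (so a half turn about x gives the same grasp; the last joint's range is limited). The gripper opens to 85 mm and grips with 20 to 120 N. Pads are 22 mm wide; open, the fingers measure 114 mm over their backs; the gripper's body (76 mm by 85 mm) begins 54 mm behind the grasp point. The pads swing forward as they close: fully open they stand 13 mm farther back than shut.
Start: joints at [1.237, 0.521, -0.036, 1.599, 0.021, 1.021, -0.113], TCP at [0.163, -0.603, 0.212] pointing down, gripper open.
Joint ranges: [-2.91, 2.91], [-0.3, 2.13], [-1.5, 1.42], [0.17, 2.43], [-1.26, 4.41], [0.16, 1.93], [-2.52, 2.52]. Speed limits (rad/s): [1.89, 1.89, 2.39, 2.39, 3.01, 3.01, 3.01].

## Interface

Orientations are given as [roll, pitch, yaw] about the fixed x, y, z axes, in that order (R = Rz(yaw) Ry(pitch) Rx(roll)).
In Python, from workcell import sensors, imaging, order, bot gives the robot as it stands.
- The arm moves only by the tool arm_command, never from a script. Its argument "commands" is a list of rows, each an object of numbers: "dx", "dy", "dz": the shift along the tool's x, y, z in cm; "twist": the turn about the tool's x in rad. A call has 1 to 12 rows; each row is the pose to reach, as a shift and turn from the pose measured when the call began, along the tool's axes at that moment; what a row does not reach only later rows make up. A row lasts 1/12 s, in which the tool goes at most 41.7 mm and 7.16 degrees, less where a joint would pass 70% of its speed; a pose out of reach is approached as far as the arm can. A call with a gripper value outside its range is refused whole. "grip" is the closure, from -1 (fully open) to 1 (shut), set as the call begins (left out, the last holds). The fingers move at their own pace and stop on an object; "squeeze" is the grip in N (left out, the last holds). Time passes only in rows, so rows that repeat a pose let the fingers close. It gives the time, the measured TCP pose, the force and the opening at its end, in the units of the state.
- sensors.observe(): the state, without advancing time (a new reading comes with each control period).
- imaging.grab_frame(name): name is "side" or "top"; returns the picture (480x640x3 uint8, red, green, blue); there is no depth.
- imaging.camera_info(name): a dict with "fx", "fy", "cx", "cy" (pixels), "origin" and "attitude" of the camera in the world. Camera axes: x right, y down, z forward; pixel columns grow to the right and rows downward; lengths in m; the calibration is good to about 2 mm. A picture is of the moment at which its call begins. camera_info takes no time and is no camera call.
- order.job_done(): hands the job in, once; it reports no verdict.
The state is a dict: "clock": time; "qpos": joint angles; "qd": joint speeds; "joint_efforts": joint torques, N m; "position": TCP position; "tool_rot": TCP orientation; "force": force on the tool from outside, world axes, zero at the start; "moment": the same for the moment, N m; "grip_width": finger opening in m.
Only numpy, scipy, OpenCV 4.12 (cv2) and the standard library are available. Lean on these libraries where they do the work, as an engineer would, in place of code of your own. Each camera call takes 0.05 s, during which the arm holds its last target.

## Working session

There is one attempt and no reset: what is moved stays moved. The work goes in short steps, Python scripts to look and compute and a tool call to move; the robot and the scene stay as the last step left them, time stands still between calls to the robot, and variables do not carry over. Pictures are saved under pics/ and viewed, and the job is handed in when it is done.

Besides the shell and the picture viewer there is one more tool, called after ">>>" as a command line: name --argument value ..., lists and objects as JSON in quotes. arm_command: Moves the arm, as the interface text tells. Its arguments: {"type":"object","properties":{"commands":{"type":"array"},"grip":{"type":"number"},"squeeze":{"type":"number"}},"required":["commands"]}

```bash
ls; mkdir -p pics; python3 - <<'E'
from workcell import sensors, imaging, order, bot
import cv2
s=sensors.observe(); print(s)
for n in("side","top"):
    im=imaging.grab_frame(n); cv2.imwrite(f"pics/{n}0.png",im[:,:,::-1]); print(n,imaging.camera_info(n))
E
```

```text
pics
{'clock': 0.0, 'qpos': array([ 1.23679302,  0.52202847, -0.03632296,  1.59999059,  0.02121331,
        1.02109686, -0.11280366]), 'qd': array([ 0.0018921 ,  0.00292849, -0.00136433,  0.00050983, -0.00017034,
       -0.00082673,  0.00035052]), 'joint_efforts': array([ 3.34069864e-04, -9.27095819e+01,  1.97908625e+00, -3.69924617e+01,
        1.77158369e-02,  8.10336380e-03,  4.86588272e-05]), 'position': array([ 0.16283631, -0.60304931,  0.21152303]), 'tool_rot': array([-1.48775006,  1.56965845,  1.91763506]), 'force': array([0.18901813, 0.40201818, 0.80116754]), 'moment': array([ 0.03391469,  0.02541279, -0.02870948]), 'grip_width': 0.08547205346309421}
side {'fx': 450.53454456526117, 'fy': 450.53454456526117, 'cx': 320.3541299351217, 'cy': 241.53607636939634, 'origin': array([ 0.39121269, -0.88536064,  0.69390035]), 'attitude': array([-2.17476939, -0.01488817, -0.17677221])}
top {'fx': 499.599966922113, 'fy': 499.599966922113, 'cx': 314.7649220895553, 'cy': 240.45825615301655, 'origin': array([ 0.32809227, -0.06462188,  1.2619236 ]), 'attitude': array([-2.93627014e+00,  2.71788444e-04, -1.48235524e+00])}
```

View pics/side0.png

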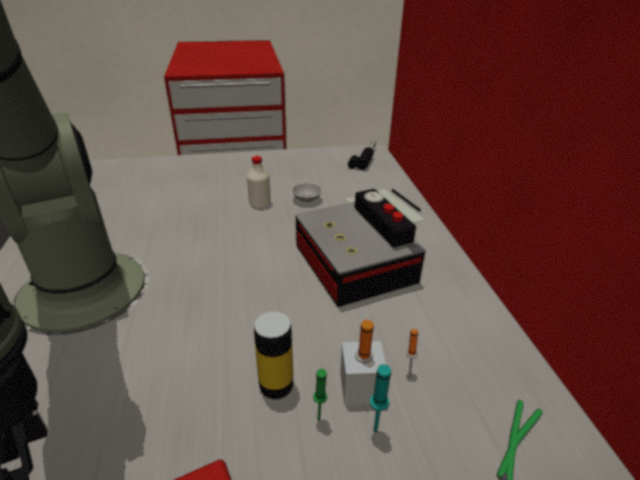

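View pics/top0.png

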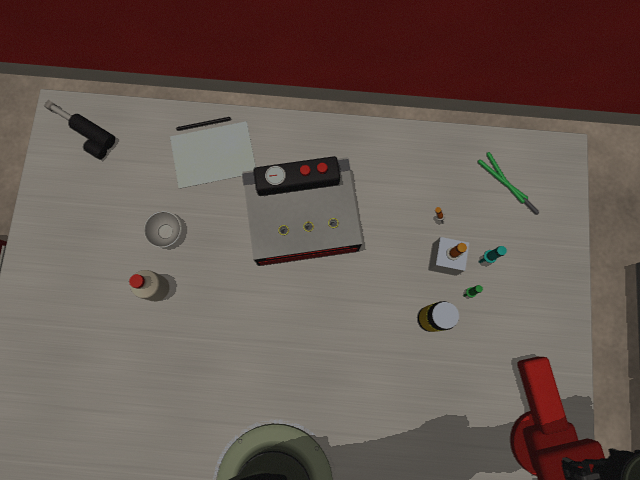

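```bash
cat > h.py <<'E'
from workcell import sensors, imaging, order, bot
import numpy as np, cv2
from scipy.spatial.transform import Rotation as R
C={n:imaging.camera_info(n) for n in("side","top")}
def ray(n,u,v):
    c=C[n]; d=R.from_euler('xyz',c['attitude']).apply([(u-c['cx'])/c['fx'],(v-c['cy'])/c['fy'],1]); return c['origin'],d
def onz(n,u,v,z):
    o,d=ray(n,u,v); return o+d*(z-o[2])/d[2]
def proj(n,p):
    c=C[n]; q=R.from_euler('xyz',c['attitude']).inv().apply(np.array(p)-c['origin']); return np.array([c['fx']*q[0]/q[2]+c['cx'],c['fy']*q[1]/q[2]+c['cy']])
def tri(a,b):
    (o1,d1),(o2,d2)=ray('top',*a),ray('side',*b)
    t=np.linalg.lstsq(np.c_[d1,-d2],o2-o1,rcond=None)[0]
    p,q=o1+d1*t[0],o2+d2*t[1]; return (p+q)/2,np.linalg.norm(p-q)
def crop(im,x0,y0,w,h,s,f): cv2.imwrite(f,cv2.resize(im[y0:y0+h,x0:x0+w,::-1],None,fx=s,fy=s,interpolation=cv2.INTER_CUBIC))
def tool(): 
    s=sensors.observe(); return s['position'],R.from_euler('xyz',s['tool_rot']).as_matrix(),s
E
python3 - <<'E'
from h import *
t=cv2.imread('pics/top0.png')[:,:,::-1]; s=cv2.imread('pics/side0.png')[:,:,::-1]
crop(t,235,150,135,120,5,'pics/c1.png'); crop(t,410,195,110,80,7,'pics/c2.png')
crop(s,280,180,150,130,5,'pics/c3.png'); crop(s,300,310,130,130,4.6,'pics/c4.png')
print(tool()[1])
E
```

```text
[[-3.50165025e-04  2.60750423e-01 -9.65406181e-01]
 [ 9.42356460e-04 -9.65405726e-01 -2.60750641e-01]
 [-9.99999495e-01 -1.00106251e-03  9.23314749e-05]]
```

View pics/c1.png

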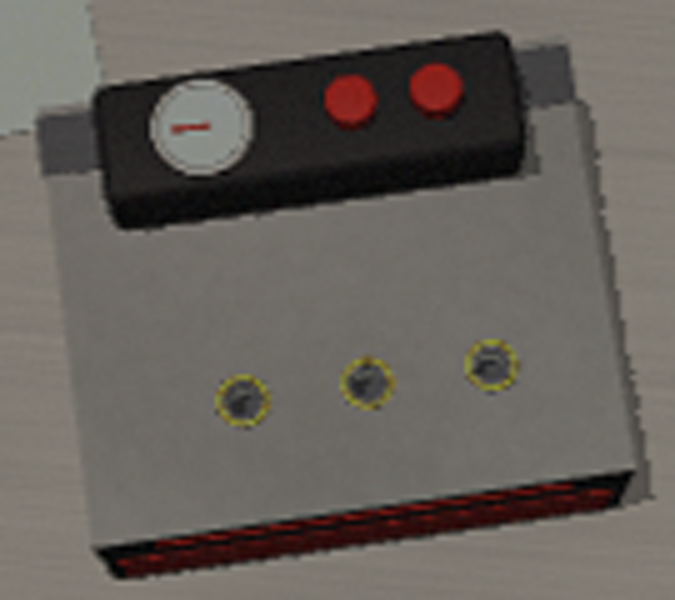

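View pics/c2.png

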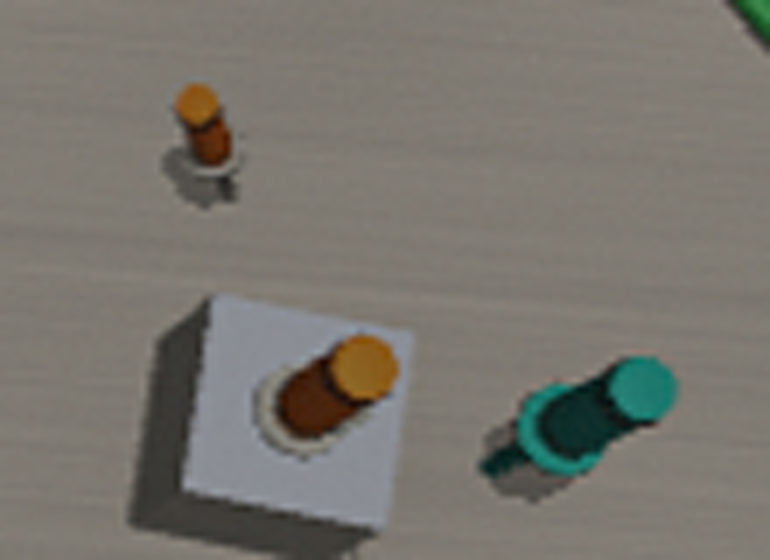

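View pics/c3.png

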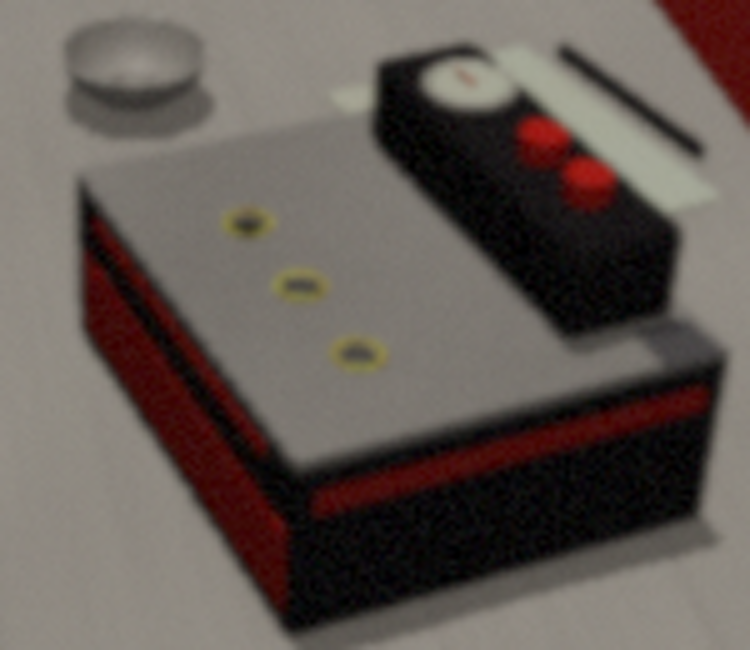

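View pics/c4.png

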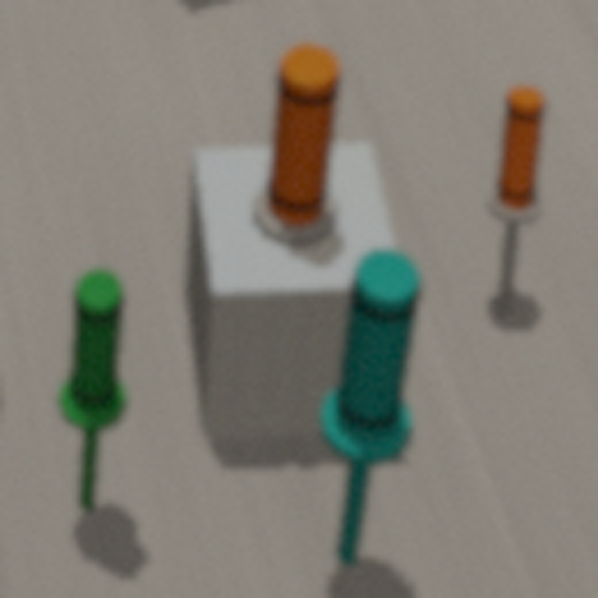

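```bash
cat > fit.py <<'E'
from h import *
from scipy.optimize import least_squares
f=lambda x0,y0,s:(lambda U,V:((U+.5)/s-.5+x0,(V+.5)/s-.5+y0))
c1,c2,c3,c4=f(235,150,5),f(410,195,7),f(280,180,5),f(300,310,4.6)
U=[]
for cc,n,h in((c1,'top',[(491,365),(368,382),(243,401)]),(c3,'side',[(357,353),(300,285),(248,222)])):
    for (p,y) in zip(h,(-.07,-.01,.05)): U.append((n,cc(*p),(-.05,y,.1)))
U+=[('top',c1(634,470),(-.11,-.13,.1)),('top',c1(95,546),(-.11,.13,.1)),('side',c3(298,470),(-.11,-.13,.1)),('side',c3(80,178),(-.11,.13,.1))]
def w(p,q): c,s=np.cos(p[2]),np.sin(p[2]); return [p[0]+c*q[0]-s*q[1],p[1]+s*q[0]+c*q[1],q[2]]
def res(p): return np.concatenate([proj(n,w(p,q))-uv for n,uv,q in U])
r=least_squares(res,[.5,0,0]); print('unit',r.x,'\n',r.fun.reshape(-1,2).round(1))
for y in(-.07,-.01,.05): print('hole',np.round(w(r.x,(-.05,y,.1)),4))
print('trayfront',np.round(w(r.x,(-.11,0,.055)),4))
unit=r.x
# pin: handle top z=.165 , stand
print('pin top', onz('top',*c2(364,367),.165), onz('side',*c4(309,70),.165), tri(c2(364,367),c4(309,70)))
S=[('top',c2(212,294)),('top',c2(414,333)),('top',c2(383,529)),('top',c2(182,490)),('side',c4(196,147)),('side',c4(372,143)),('side',c4(400,287)),('side',c4(211,292))]
a=np.array([onz(n,*uv,.085) for n,uv in S]); print(a.round(4)); print(a[:4].mean(0),a[4:].mean(0))
E
python3 fit.py; python3 - <<'E'
from h import *
p,M,s=tool()
print(proj('top',p),proj('side',p))
E
```

```text
unit [ 0.64786511 -0.00398712  0.23432696] 
 [[ 0.6  0.4]
 [ 0.4  0.6]
 [ 0.5  0.3]
 [ 0.7 -0.2]
 [ 0.6 -0.3]
 [ 0.5 -0.3]
 [ 0.9  0.2]
 [-0.1  0.7]
 [-0.  -2. ]
 [-0.3 -2.3]]
hole [ 0.6155 -0.0837  0.1   ]
hole [ 0.6016 -0.0253  0.1   ]
hole [0.5876 0.033  0.1   ]
trayfront [ 0.5409 -0.0295  0.055 ]
pin top [ 0.56971065 -0.37250848  0.165     ] [ 0.56661357 -0.37969823  0.165     ] (array([ 0.56978566, -0.37396168,  0.15917334]), np.float64(0.002369960467271555))
[[ 0.6084 -0.3421  0.085 ]
 [ 0.6008 -0.4117  0.085 ]
 [ 0.5318 -0.403   0.085 ]
 [ 0.5392 -0.3345  0.085 ]
 [ 0.5385 -0.3367  0.085 ]
 [ 0.6073 -0.3459  0.085 ]
 [ 0.5974 -0.4155  0.085 ]
 [ 0.5287 -0.4064  0.085 ]]
[ 0.5700181  -0.37283078  0.085     ] [ 0.56797856 -0.37612494  0.085     ]
[579.58993825 454.4411335 ] [ 48.80344341 490.87971041]
```

```bash
cat >> h.py <<'E'
def go(target,yang=None):
    """print tool-frame shift (cm) & twist to reach world TCP target with jaw axis angle yang"""
    p,M,s=tool(); d=M.T@(np.array(target)-p)*100
    a=np.arctan2(M[1,1],M[0,1]); tw=0 if yang is None else -((yang-a+np.pi)%(2*np.pi)-np.pi)
    print('shift cm',d.round(2),'twist',round(tw,3),'jaw ang',round(a,3),'pos',p.round(4),'q',s['qpos'].round(2),'F',s['force'].round(2),'w',round(s['grip_width'],4),'t',round(s['clock'],2))
E
python3 - <<'E'
from fit import *
print('turq',tri(c2(642,388),c4(387,277)),'orange small',tri(c2(198,104),c4(525,99)),'green',tri((476,288),c4(100,290)))
print('can top',tri((446,315),(273,325)))
for n in('top','side'):
    r=least_squares(lambda p:np.concatenate([proj(m,w(p,q))-uv for m,uv,q in U[:6] if m==n]),[.5,0,.23]); print(n,r.x,r.fun.round(1))
    for (m,uv,q) in U[:6]:
        if m==n: print(onz(n,*uv,.1))
print(bot.tip_extent)
go([.569,-.3745,.25],.2343)
E
```

```text
unit [ 0.64786511 -0.00398712  0.23432696] 
 [[ 0.6  0.4]
 [ 0.4  0.6]
 [ 0.5  0.3]
 [ 0.7 -0.2]
 [ 0.6 -0.3]
 [ 0.5 -0.3]
 [ 0.9  0.2]
 [-0.1  0.7]
 [-0.  -2. ]
 [-0.3 -2.3]]
hole [ 0.6155 -0.0837  0.1   ]
hole [ 0.6016 -0.0253  0.1   ]
hole [0.5876 0.033  0.1   ]
trayfront [ 0.5409 -0.0295  0.055 ]
pin top [ 0.56971065 -0.37250848  0.165     ] [ 0.56661357 -0.37969823  0.165     ] (array([ 0.56978566, -0.37396168,  0.15917334]), np.float64(0.002369960467271555))
[[ 0.6084 -0.3421  0.085 ]
 [ 0.6008 -0.4117  0.085 ]
 [ 0.5318 -0.403   0.085 ]
 [ 0.5392 -0.3345  0.085 ]
 [ 0.5385 -0.3367  0.085 ]
 [ 0.6073 -0.3459  0.085 ]
 [ 0.5974 -0.4155  0.085 ]
 [ 0.5287 -0.4064  0.085 ]]
[ 0.5700181  -0.37283078  0.085     ] [ 0.56797856 -0.37612494  0.085     ]
turq (array([ 0.57192481, -0.46458727,  0.15470121]), np.float64(0.002076563889785166)) orange small (array([ 0.67484706, -0.33430555,  0.08643071]), np.float64(0.00074654163349708)) green (array([ 0.48590864, -0.42235364,  0.11460889]), np.float64(0.003247222031492903))
can top (array([ 0.41636519, -0.34558408,  0.15519652]), np.float64(0.0005428930074845349))
top [ 0.64879635 -0.00251927  0.23655059] [ 0.1 -0.1 -0.1  0.1  0.  -0.1]
[ 0.61639622 -0.08207476  0.1       ]
[ 0.6028717  -0.02418763  0.1       ]
[0.5883265  0.03438811 0.1       ]
side [ 0.64629703 -0.00494013  0.231391  ] [ 0.   0.1  0.  -0.  -0.  -0.1]
[ 0.61375198 -0.08418869  0.1       ]
[ 0.59982715 -0.02631415  0.1       ]
[0.58618463 0.03196323 0.1       ]
0.008
shift cm [ -3.83 -11.48 -45.17] twist -1.541 jaw ang -1.307 pos [ 0.1628 -0.6031  0.2116] q [ 1.24  0.52 -0.04  1.6   0.02  1.02 -0.11] F [-0.19  0.3   0.28] w 0.0854 t 0.1
```

>>> arm_command --commands '[{"dx": -3.8, "dy": -1, "dz": -4, "twist": -0.12}, {"dx": -3.8, "dy": -2, "dz": -8, "twist": -0.24}, {"dx": -3.8, "dy": -3, "dz": -12, "twist": -0.36}, {"dx": -3.8, "dy": -4, "dz": -16, "twist": -0.48}, {"dx": -3.8, "dy": -5, "dz": -20, "twist": -0.6}, {"dx": -3.8, "dy": -6, "dz": -24, "twist": -0.72}, {"dx": -3.8, "dy": -7, "dz": -28, "twist": -0.84}, {"dx": -3.8, "dy": -8, "dz": -32, "twist": -0.96}, {"dx": -3.8, "dy": -9, "dz": -36, "twist": -1.08}, {"dx": -3.8, "dy": -10, "dz": -40, "twist": -1.2}, {"dx": -3.8, "dy": -11, "dz": -43, "twist": -1.32}, {"dx": -3.8, "dy": -11.5, "dz": -45.2, "twist": -1.44}]' --grip -1

```text
clock: 1.1
position: [0.5726, -0.3702, 0.2493]
tool_rot: [2.864, 1.568, 1.436]
force: [1.1, 0.5, 0.3]
grip_width: 0.0854
```

```bash
python3 -c "
from h import *
go([.569,-.3745,.21],.2343)"
```

```text
shift cm [ 3.93 -0.42  0.38] twist -0.092 jaw ang 0.143 pos [ 0.5726 -0.3702  0.2493] q [ 0.75  0.61 -0.44  1.37  0.26  1.21  0.44] F [1.1  0.47 0.26] w 0.0854 t 1.1
```

>>> arm_command --commands '[{"dx": 1, "dy": -0.4, "dz": 0.4, "twist": -0.09}, {"dx": 2.5, "dy": -0.4, "dz": 0.4, "twist": -0.09}, {"dx": 4, "dy": -0.4, "dz": 0.4, "twist": -0.09}, {"dx": 6, "dy": -0.4, "dz": 0.4, "twist": -0.09}, {"dx": 8, "dy": -0.4, "dz": 0.4, "twist": -0.09}, {"dx": 10, "dy": -0.4, "dz": 0.4, "twist": -0.09}, {"dx": 11.5, "dy": -0.4, "dz": 0.4, "twist": -0.09}, {"dx": 12.5, "dy": -0.4, "dz": 0.4, "twist": -0.09}, {"dx": 13.0, "dy": -0.4, "dz": 0.4, "twist": -0.09}, {"dx": 13.0, "dy": -0.4, "dz": 0.4, "twist": -0.09}]'

```text
clock: 1.93
position: [0.569, -0.3741, 0.1184]
tool_rot: [3.122, 1.567, 1.784]
force: [0.0, 0.3, -0.3]
grip_width: 0.0856
```

```bash
python3 -c "
from h import *
go([.569,-.3745,.119],.2343); print(tool()[1].round(3))
t=imaging.grab_frame('top');s=imaging.grab_frame('side')
im=np.hstack([cv2.resize(t[200:320,380:500],(400,400)),cv2.resize(s[280:410,300:430],(400,400))]); cv2.imwrite('pics/a1.png',im[:,:,::-1])"
```

```text
shift cm [-0.06 -0.    0.04] twist -0.002 jaw ang 0.233 pos [ 0.569  -0.3741  0.1184] q [ 0.76  0.74 -0.42  1.5   0.34  0.98  0.47] F [ 0.01  0.35 -0.33] w 0.0856 t 1.93
[[-0.001  0.973  0.231]
 [ 0.004  0.231 -0.973]
 [-1.     0.    -0.004]]
```

View pics/a1.png

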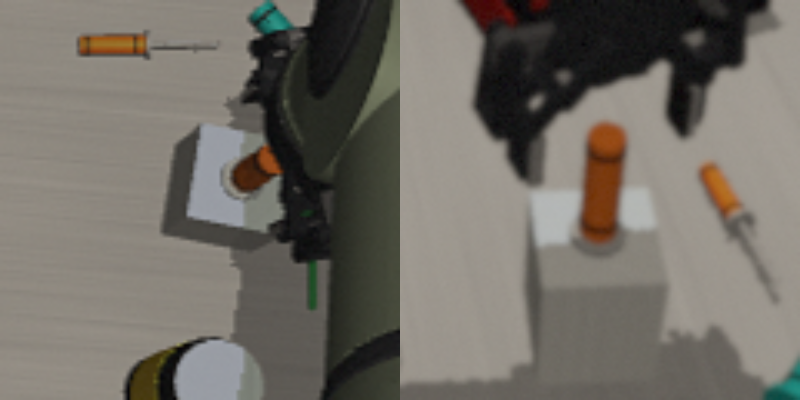

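```bash
python3 -c "
from h import *
p,M,s=tool()
g=p-M[:,0]*.011
for k in(-.0425,0,.0425):
  q=g+M[:,1]*k
  a=(proj('top',q)-[380,200])*400/120; b=(proj('side',q)-[300,280])*400/130; print(k,a.round(),b.round()+[400,0])"
```

```text
-0.0425 [273. 227.] [534. 198.]
0 [261. 166.] [604. 175.]
0.0425 [248. 107.] [671. 153.]
```

>>> arm_command --commands '[{"dx": 0}, {"dx": 0}, {"dx": 0}, {"dx": 0}, {"dx": 0}, {"dx": 0}, {"dx": 0}, {"dx": 0}]' --grip 1 --squeeze 80

```text
validation failed for argument at $.co...
```

```bash
python3 -c "
from h import *
go([.569,-.3745,.119],.2343); print(tool()[1].round(3))
t=imaging.grab_frame('top');s=imaging.grab_frame('side')
im=np.hstack([cv2.resize(t[200:320,380:500],(400,400)),cv2.resize(s[280:410,300:430],(400,400))]); cv2.imwrite('pics/a2.png',im[:,:,::-1])"
```

```text
shift cm [ 0.09 -0.06 -0.01] twist -0.002 jaw ang 0.233 pos [ 0.5696 -0.3745  0.1199] q [ 0.76  0.74 -0.42  1.5   0.34  0.98  0.47] F [-0.79  0.12 -0.19] w 0.0855 t 2.03
[[ 0.001  0.973  0.23 ]
 [ 0.003  0.23  -0.973]
 [-1.     0.002 -0.002]]
```

View pics/a2.png

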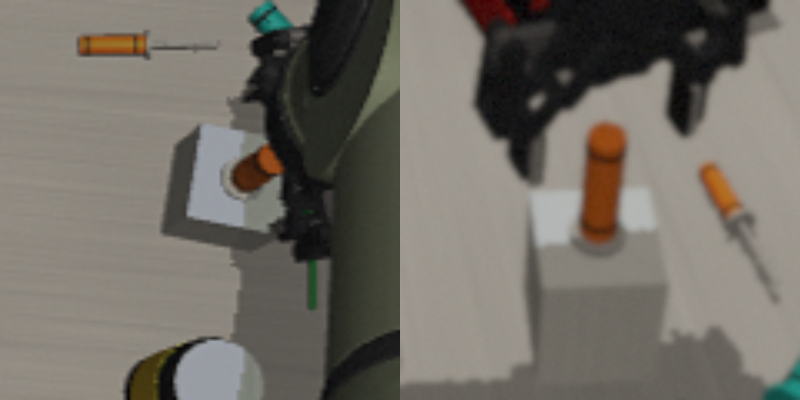

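>>> arm_command --commands '[{"dx": 0.1, "dy": 0, "dz": 0, "twist": 0}, {"dx": 0.1, "dy": 0, "dz": 0, "twist": 0}, {"dx": 0.1, "dy": 0, "dz": 0, "twist": 0}, {"dx": 0.1, "dy": 0, "dz": 0, "twist": 0}, {"dx": 0.1, "dy": 0, "dz": 0, "twist": 0}, {"dx": 0.1, "dy": 0, "dz": 0, "twist": 0}, {"dx": 0.1, "dy": 0, "dz": 0, "twist": 0}, {"dx": 0.1, "dy": 0, "dz": 0, "twist": 0}]' --grip 1 --squeeze 80

```text
clock: 2.8
position: [0.57, -0.3747, 0.1196]
tool_rot: [2.092, 1.568, 0.754]
force: [-0.5, -0.6, 5.3]
grip_width: 0.02
```

```bash
python3 -c "
from h import *
go([.569,-.3745,.119],.2343); print(tool()[1].round(3))
t=imaging.grab_frame('top');s=imaging.grab_frame('side')
im=np.hstack([cv2.resize(t[200:320,380:500],(400,400)),cv2.resize(s[280:410,300:430],(400,400))]); cv2.imwrite('pics/a3.png',im[:,:,::-1])"
```

```text
shift cm [ 0.06 -0.09 -0.04] twist -0.002 jaw ang 0.232 pos [ 0.57   -0.3747  0.1196] q [ 0.75  0.74 -0.42  1.5   0.34  0.98  0.47] F [-0.5  -0.62  5.26] w 0.02 t 2.8
[[ 0.002  0.973  0.23 ]
 [ 0.002  0.23  -0.973]
 [-1.     0.002 -0.001]]
```

View pics/a3.png

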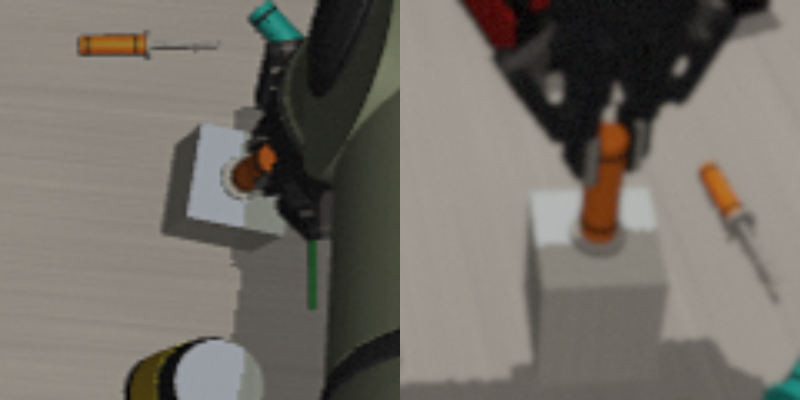

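>>> arm_command --commands '[{"dx": -0.5, "dy": 0, "dz": 0, "twist": 0}, {"dx": -1.5, "dy": 0, "dz": 0, "twist": 0}, {"dx": -3, "dy": 0, "dz": 0, "twist": 0}, {"dx": -4.5, "dy": 0, "dz": 0, "twist": 0}, {"dx": -6, "dy": 0, "dz": 0, "twist": 0}, {"dx": -7.5, "dy": 0, "dz": 0, "twist": 0}, {"dx": -9, "dy": 0, "dz": 0, "twist": 0}, {"dx": -10.5, "dy": 0, "dz": 0, "twist": 0}, {"dx": -12, "dy": 0, "dz": 0, "twist": 0}, {"dx": -13, "dy": 0, "dz": 0, "twist": 0}, {"dx": -13.5, "dy": 0, "dz": 0, "twist": 0}, {"dx": -13.5, "dy": 0, "dz": 0, "twist": 0}]'

```text
clock: 3.9
position: [0.57, -0.3751, 0.2558]
tool_rot: [1.665, 1.567, 0.327]
force: [-0.0, 0.2, -0.2]
grip_width: 0.0194
```

```bash
python3 -c "
from h import *
go([.6155,-.0837,.25],.2343); print(tool()[1].round(3))
t=imaging.grab_frame('top');s=imaging.grab_frame('side')
im=np.hstack([cv2.resize(t[180:320,380:520],(400,400)),cv2.resize(s[210:410,280:480],(400,400))]); cv2.imwrite('pics/a4.png',im[:,:,::-1])"
```

```text
shift cm [  0.63  11.14 -27.31] twist -0.002 jaw ang 0.232 pos [ 0.57   -0.3751  0.2558] q [ 0.77  0.61 -0.46  1.36  0.27  1.22  0.53] F [-0.04  0.23 -0.17] w 0.0194 t 3.9
[[ 0.003  0.973  0.23 ]
 [ 0.001  0.23  -0.973]
 [-1.     0.003 -0.   ]]
```

View pics/a4.png

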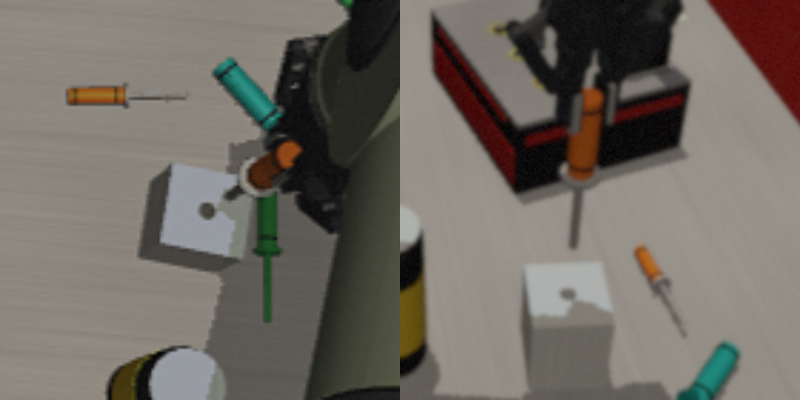

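```bash
python3 - <<'E'
from h import *
a=lambda U,V:((U+.5)*.35-.5+380,(V+.5)*.35-.5+180)
b=lambda U,V:((U-400+.5)*.5-.5+280,(V+.5)*.5-.5+210)
print('mouth',onz('top',*a(207,211),.085),onz('side',*b(567,294),.085))
print('tip',tri(a(225,198),b(573,247)))
print('top',tri(a(289,154),b(594,97)))
print('collar',tri(a(254,178),b(579,175)))
p,M,s=tool(); g=p-M[:,0]*.011; print(g)
for z in(.216-.08,.216,.216+.08):
  print(z,(proj('top',[g[0],g[1],z])-[380,180])/.35,(proj('side',[g[0],g[1],z])-[280,210])*2+[400,0])
t=imaging.grab_frame('top');s=imaging.grab_frame('side')
crop(t,425,215,75,45,10,'pics/a5.png'); crop(s,330,240,80,130,4.6,'pics/a6.png')
E
```

```text
mouth [ 0.56940856 -0.37290304  0.085     ] [ 0.56703113 -0.37708491  0.085     ]
tip (array([ 0.56995057, -0.37293534,  0.13816931]), np.float64(0.000828641283252748))
top (array([ 0.57264365, -0.37346558,  0.29504171]), np.float64(0.002074688835875954))
collar (array([ 0.56947578, -0.37206355,  0.21798515]), np.float64(0.0015966069103682827))
[ 0.56942417 -0.37487472  0.2650667 ]
0.136 [225.61858491 198.93700006] [572.78340084 249.96965659]
0.216 [255.82311102 179.04517398] [580.17038026 178.52350158]
0.296 [290.81161467 156.00275886] [588.56495937  97.33193926]
```

View pics/a5.png

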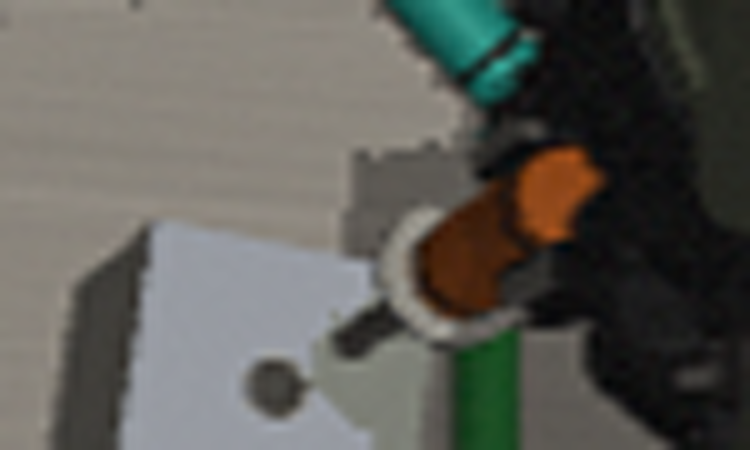

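View pics/a6.png

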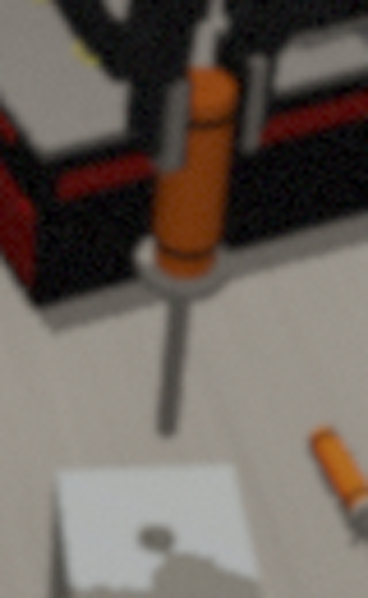

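>>> arm_command --commands '[{"dx": 0, "dy": 0.8, "dz": -2, "twist": 0}, {"dx": 0, "dy": 2, "dz": -5, "twist": 0}, {"dx": 0, "dy": 3.3, "dz": -8, "twist": 0}, {"dx": 0, "dy": 4.5, "dz": -11, "twist": 0}, {"dx": 0, "dy": 5.7, "dz": -14, "twist": 0}, {"dx": 0, "dy": 6.9, "dz": -17, "twist": 0}, {"dx": 0, "dy": 8.1, "dz": -20, "twist": 0}, {"dx": 0, "dy": 9.3, "dz": -23, "twist": 0}, {"dx": 0, "dy": 10.3, "dz": -25.5, "twist": 0}, {"dx": 0.8, "dy": 11.1, "dz": -27.3, "twist": 0}, {"dx": 1.2, "dy": 11.1, "dz": -27.3, "twist": 0}, {"dx": 1.2, "dy": 11.1, "dz": -27.3, "twist": 0}]'

```text
clock: 5.1
position: [0.614, -0.0824, 0.2411]
tool_rot: [-3.02, 1.568, 1.928]
force: [0.1, -1.2, -1.8]
grip_width: 0.0198
```

```bash
python3 -c "
from h import *
go([.6155,-.0837,.25],.2343); print(tool()[1].round(3))
t=imaging.grab_frame('top');s=imaging.grab_frame('side')
im=np.hstack([cv2.resize(t[180:260,290:370],(400,400),interpolation=2),cv2.resize(s[190:270,310:390],(400,400),interpolation=2)]); cv2.imwrite('pics/b1.png',im[:,:,::-1])"
```

```text
shift cm [-0.89  0.12  0.16] twist 0.0 jaw ang 0.235 pos [ 0.614  -0.0824  0.2411] q [ 0.38  0.53 -0.51  1.56  0.27  1.13  0.04] F [ 0.07 -1.16 -1.77] w 0.0198 t 5.1
[[-0.001  0.973  0.233]
 [ 0.003  0.233 -0.973]
 [-1.    -0.    -0.003]]
```

View pics/b1.png

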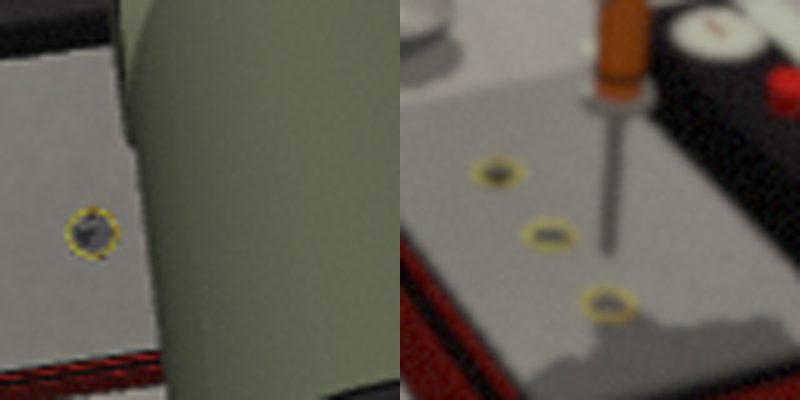

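```bash
python3 -c "
from h import *
p,M,s=tool(); print(p)
f=lambda q:(proj('side',q)-[310,190]+.5)*5-.5+[400,0]
print('tip',f([p[0],p[1],p[2]-.1196+.005]))
for h in([.6155,-.0837,.1],[.6138,-.0842,.1],[.6164,-.0821,.1]): print(f(h))
"
```

```text
[ 0.61417659 -0.08443823  0.24201397]
tip [611.35047489 253.26572272]
[610.51078134 302.02710134]
[607.10911966 303.00478494]
[611.6243988  299.81297108]
```

```bash
python3 -c "
from h import *
go([.616,-.0837,.2256],.2343)"
```

```text
shift cm [ 1.64  0.19 -0.03] twist -0.003 jaw ang 0.232 pos [ 0.6142 -0.0844  0.242 ] q [ 0.39  0.53 -0.51  1.56  0.27  1.13  0.04] F [-1.02 -0.91 -2.01] w 0.02 t 5.2
```

>>> arm_command --commands '[{"dx": 0.5, "dy": 0.2, "dz": 0, "twist": 0}, {"dx": 1.1, "dy": 0.2, "dz": 0, "twist": 0}, {"dx": 1.6, "dy": 0.2, "dz": 0, "twist": 0}, {"dx": 1.6, "dy": 0.2, "dz": 0, "twist": 0}, {"dx": 1.6, "dy": 0.2, "dz": 0, "twist": 0}]'

```text
clock: 5.62
position: [0.6159, -0.0842, 0.2256]
tool_rot: [-3.04, 1.568, 1.904]
force: [0.5, -0.7, -0.5]
grip_width: 0.0197
```

```bash
python3 -c "
from h import *
s=imaging.grab_frame('side')
go([.616,-.0837,.21],.2343)
p,M,_=tool()
f=lambda q:(proj('side',q)-[325,220]+.5)*10-.5
print('tip',f([p[0],p[1],p[2]-.1196]), f([.616,-.0837,.1]))
crop(s,325,220,60,50,10,'pics/b2.png')"
```

```text
shift cm [ 1.6   0.   -0.03] twist -0.003 jaw ang 0.232 pos [ 0.6161 -0.0841  0.226 ] q [ 0.38  0.54 -0.51  1.57  0.28  1.1   0.04] F [-0.47 -0.58 -0.87] w 0.0196 t 5.67
tip [275.89975703 282.37197372] [273.67185148 304.35392906]
```

View pics/b2.png

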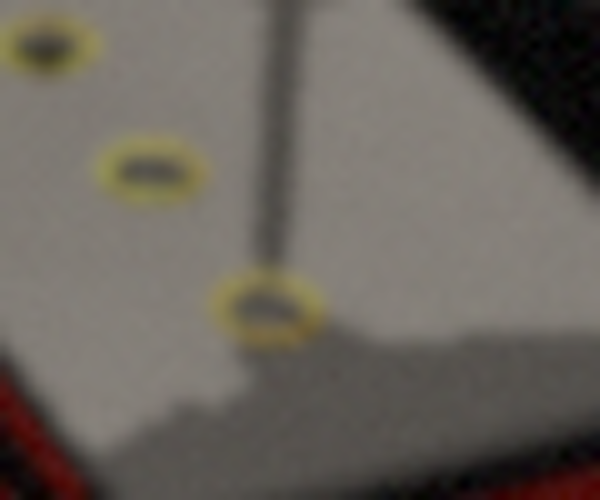

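>>> arm_command --commands '[{"dx": 0.2, "dy": 0, "dz": 0, "twist": 0}, {"dx": 0.4, "dy": 0, "dz": 0, "twist": 0}, {"dx": 0.6, "dy": 0, "dz": 0, "twist": 0}, {"dx": 0.8, "dy": 0, "dz": 0, "twist": 0}, {"dx": 0.9, "dy": 0, "dz": 0, "twist": 0}, {"dx": 1.0, "dy": 0, "dz": 0, "twist": 0}, {"dx": 1.0, "dy": 0, "dz": 0, "twist": 0}]'

```text
clock: 6.25
position: [0.616, -0.0841, 0.2157]
tool_rot: [3.138, 1.568, 1.798]
force: [0.4, 1.1, -0.7]
grip_width: 0.0196
```

```bash
cat > look.py <<'E'
from h import *
import sys
s=imaging.grab_frame('side')
go([.616,-.0837,.2],.2343)
x,y,w,hh,sc=map(int,sys.argv[2:7]); crop(s,x,y,w,hh,sc,'pics/%s.png'%sys.argv[1])
E
python3 look.py b3 325 220 60 50 10
```

```text
shift cm [ 1.59  0.   -0.03] twist -0.003 jaw ang 0.232 pos [ 0.6161 -0.084   0.2159] q [ 0.38  0.55 -0.51  1.59  0.29  1.08  0.03] F [ 0.38  0.38 -0.89] w 0.0199 t 6.3
```

View pics/b3.png

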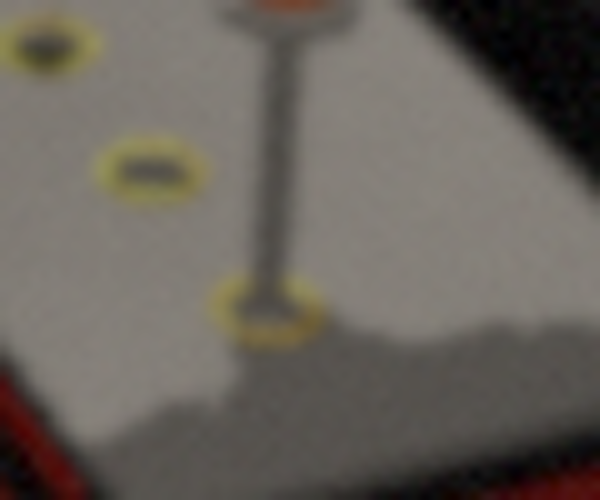

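>>> arm_command --commands '[{"dx": 0.2, "dy": 0, "dz": 0, "twist": 0}, {"dx": 0.4, "dy": 0, "dz": 0, "twist": 0}, {"dx": 0.6, "dy": 0, "dz": 0, "twist": 0}, {"dx": 0.8, "dy": 0, "dz": 0, "twist": 0}, {"dx": 0.8, "dy": 0, "dz": 0, "twist": 0}, {"dx": 0.8, "dy": 0, "dz": 0, "twist": 0}]'

```text
clock: 6.8
position: [0.616, -0.084, 0.2077]
tool_rot: [-3.122, 1.568, 1.822]
force: [-0.2, -0.5, -0.7]
grip_width: 0.0196
```

```bash
python3 look.py b4 325 220 60 50 10
```

```text
shift cm [ 0.79  0.   -0.03] twist -0.003 jaw ang 0.232 pos [ 0.616  -0.084   0.2079] q [ 0.38  0.56 -0.5   1.59  0.3   1.06  0.03] F [-0.52  0.8  -1.74] w 0.0198 t 6.85
```

View pics/b4.png

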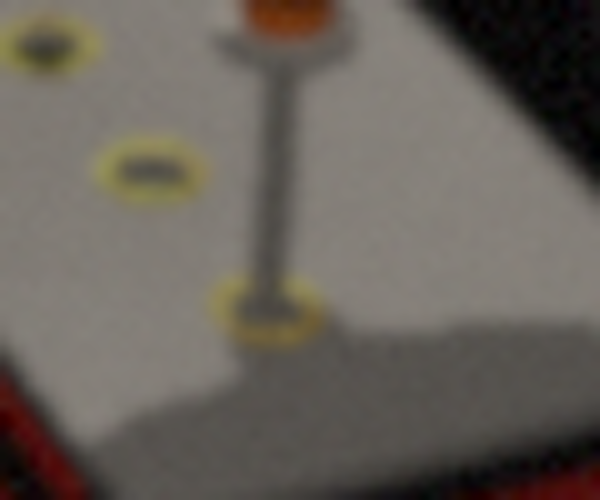

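>>> arm_command --commands '[{"dx": 0.2, "dy": 0, "dz": 0.1, "twist": 0}, {"dx": 0.5, "dy": 0, "dz": 0.1, "twist": 0}, {"dx": 0.8, "dy": 0, "dz": 0.1, "twist": 0}, {"dx": 1.1, "dy": 0, "dz": 0.1, "twist": 0}, {"dx": 1.3, "dy": 0, "dz": 0.1, "twist": 0}, {"dx": 1.5, "dy": 0, "dz": 0.1, "twist": 0}, {"dx": 1.5, "dy": 0, "dz": 0.1, "twist": 0}]'

```text
clock: 7.43
position: [0.6161, -0.0849, 0.1924]
tool_rot: [-2.983, 1.568, 1.961]
force: [-0.3, -0.4, -0.7]
grip_width: 0.0197
```

>>> arm_command --commands '[{"dx": 0.1, "dy": 0, "dz": 0, "twist": 0}, {"dx": 0.2, "dy": 0, "dz": 0, "twist": 0}, {"dx": 0.3, "dy": 0, "dz": 0, "twist": 0}, {"dx": 0.3, "dy": 0, "dz": 0, "twist": 0}, {"dx": 0.3, "dy": 0, "dz": 0, "twist": 0}]'

```text
clock: 7.85
position: [0.6161, -0.0849, 0.1894]
tool_rot: [-3.006, 1.568, 1.938]
force: [0.8, -0.0, -0.9]
grip_width: 0.0194
```

>>> arm_command --commands '[{"dx": 0.1, "dy": 0, "dz": 0, "twist": 0}, {"dx": 0.2, "dy": 0, "dz": 0, "twist": 0}, {"dx": 0.2, "dy": 0, "dz": 0, "twist": 0}, {"dx": 0.2, "dy": 0, "dz": 0, "twist": 0}]'

```text
clock: 8.18
position: [0.6161, -0.0849, 0.1873]
tool_rot: [-2.97, 1.568, 1.975]
force: [-0.7, -0.7, -0.6]
grip_width: 0.0195
```

>>> arm_command --commands '[{"dx": 0.1, "dy": 0, "dz": 0, "twist": 0}, {"dx": 0.2, "dy": 0, "dz": 0, "twist": 0}, {"dx": 0.2, "dy": 0, "dz": 0, "twist": 0}, {"dx": 0.2, "dy": 0, "dz": 0, "twist": 0}]'

```text
clock: 8.52
position: [0.616, -0.0849, 0.1852]
tool_rot: [-2.941, 1.568, 2.003]
force: [0.0, 0.5, -0.8]
grip_width: 0.0197
```

>>> arm_command --commands '[{"dx": 0.1, "dy": 0, "dz": 0, "twist": 0}, {"dx": 0.2, "dy": 0, "dz": 0, "twist": 0}, {"dx": 0.2, "dy": 0, "dz": 0, "twist": 0}, {"dx": 0.2, "dy": 0, "dz": 0, "twist": 0}]'

```text
clock: 8.85
position: [0.6162, -0.0849, 0.1834]
tool_rot: [-3.039, 1.568, 1.905]
force: [-0.4, -0.4, 3.7]
grip_width: 0.0194
```

```bash
python3 look.py b5 290 170 100 100 6
```

```text
shift cm [-1.66  0.02 -0.12] twist -0.003 jaw ang 0.232 pos [ 0.6161 -0.0849  0.1834] q [ 0.37  0.59 -0.5   1.62  0.31  1.02  0.01] F [ 0.54 -0.45  3.95] w 0.0196 t 8.9
```

View pics/b5.png

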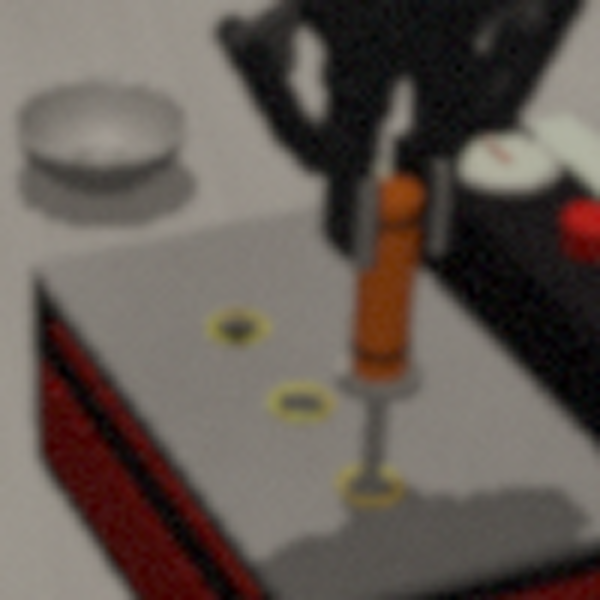

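>>> arm_command --commands '[{"dx": 0.05, "dy": 0, "dz": 0, "twist": 0}, {"dx": 0.1, "dy": 0, "dz": 0, "twist": 0}, {"dx": 0.1, "dy": 0, "dz": 0, "twist": 0}, {"dx": 0.1, "dy": 0, "dz": 0, "twist": 0}]'

```text
clock: 9.23
position: [0.6162, -0.0849, 0.1825]
tool_rot: [-3.085, 1.568, 1.859]
force: [0.1, -0.3, 4.0]
grip_width: 0.0197
```

>>> arm_command --commands '[{"dx": 0.1, "dy": 0, "dz": 0, "twist": 0}, {"dx": 0.2, "dy": 0, "dz": 0, "twist": 0}, {"dx": 0.2, "dy": 0, "dz": 0, "twist": 0}, {"dx": 0.2, "dy": 0, "dz": 0, "twist": 0}]'

```text
clock: 9.57
position: [0.6162, -0.085, 0.1803]
tool_rot: [-3.049, 1.568, 1.895]
force: [-1.0, -0.4, 3.5]
grip_width: 0.0201
```

```bash
python3 look.py b6 290 170 100 100 6
```

```text
shift cm [-1.96  0.01 -0.14] twist -0.003 jaw ang 0.232 pos [ 0.6162 -0.085   0.1804] q [ 0.37  0.59 -0.49  1.62  0.31  1.01  0.01] F [0.18 0.1  2.92] w 0.0199 t 9.62
```

View pics/b6.png

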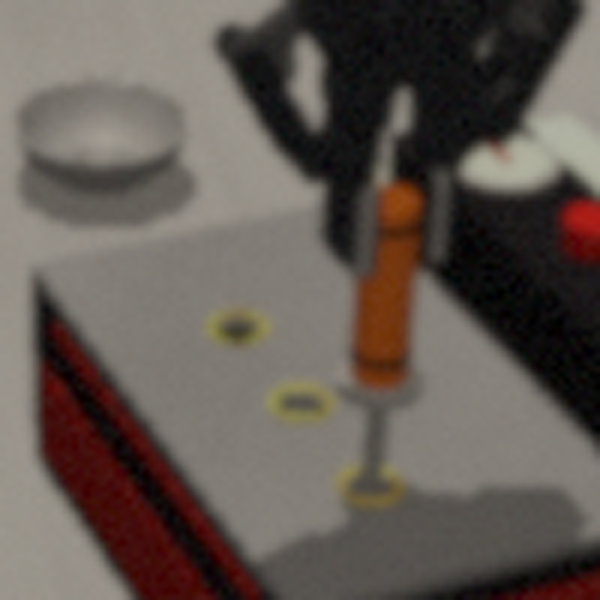

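>>> arm_command --commands '[{"dx": 0.1, "dy": 0, "dz": 0, "twist": 0}, {"dx": 0.2, "dy": 0, "dz": 0, "twist": 0}, {"dx": 0.3, "dy": 0, "dz": 0, "twist": 0}, {"dx": 0.4, "dy": 0, "dz": 0, "twist": 0}, {"dx": 0.4, "dy": 0, "dz": 0, "twist": 0}]'

```text
clock: 10.03
position: [0.6162, -0.085, 0.1762]
tool_rot: [-3.055, 1.568, 1.89]
force: [-1.0, -1.4, 3.5]
grip_width: 0.0196
```

```bash
python3 look.py b7 290 170 100 100 6
```

```text
shift cm [-2.37  0.01 -0.14] twist -0.003 jaw ang 0.232 pos [ 0.6162 -0.085   0.1763] q [ 0.37  0.59 -0.49  1.62  0.32  1.    0.01] F [ 0.29 -1.19  4.88] w 0.0201 t 10.08
```

View pics/b7.png

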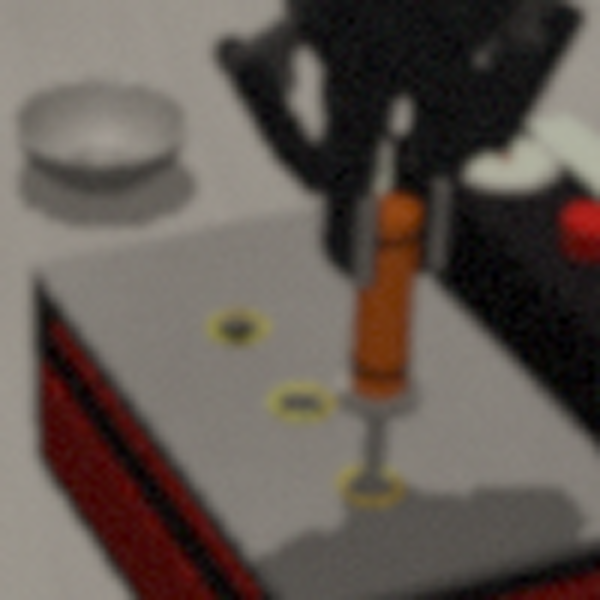

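Definitely the soft catch (hole0 holds it; the pin moves down with the gripper at ~5 N). Press on.

>>> arm_command --commands '[{"dx": 0.1, "dy": 0, "dz": 0, "twist": 0}, {"dx": 0.2, "dy": 0, "dz": 0, "twist": 0}, {"dx": 0.2, "dy": 0, "dz": 0, "twist": 0}, {"dx": 0.2, "dy": 0, "dz": 0, "twist": 0}]'

```text
clock: 10.42
position: [0.6161, -0.085, 0.1742]
tool_rot: [-2.987, 1.568, 1.957]
force: [-0.2, -1.2, 0.6]
grip_width: 0.0195
```

>>> arm_command --commands '[{"dx": 0.1, "dy": 0, "dz": 0, "twist": 0}, {"dx": 0.1, "dy": 0, "dz": 0, "twist": 0}, {"dx": 0.1, "dy": 0, "dz": 0, "twist": 0}]'

```text
clock: 10.67
position: [0.6161, -0.085, 0.1731]
tool_rot: [-2.975, 1.568, 1.969]
force: [-0.2, -0.4, 4.1]
grip_width: 0.0193
```

```bash
python3 look.py b8 290 170 140 140 5
```

```text
shift cm [-2.68  0.02 -0.14] twist -0.003 jaw ang 0.232 pos [ 0.6161 -0.085   0.1732] q [ 0.37  0.6  -0.49  1.63  0.32  1.    0.01] F [-0.95 -1.17  2.41] w 0.0199 t 10.72
```

View pics/b8.png

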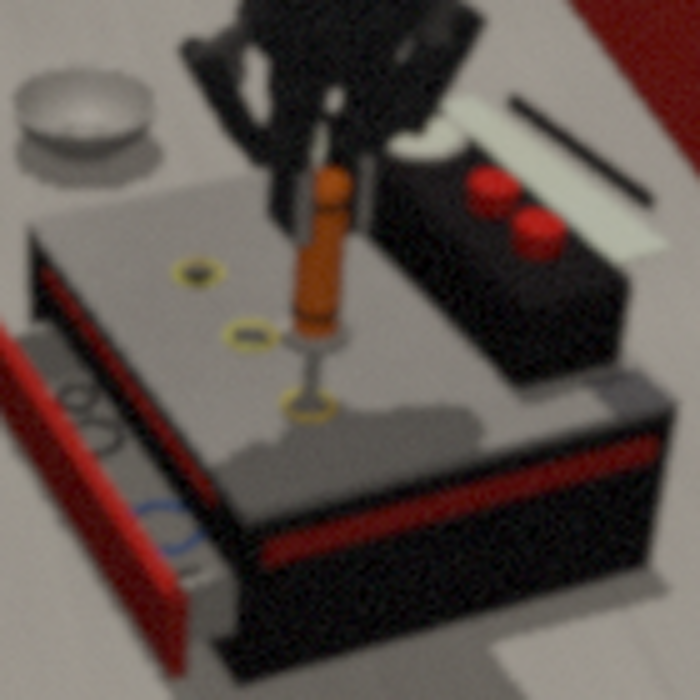

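>>> arm_command --commands '[{"dx": -0.5, "dy": 0, "dz": 0, "twist": 0}, {"dx": -1.2, "dy": 0, "dz": 0, "twist": 0}, {"dx": -2, "dy": 0, "dz": 0, "twist": 0}, {"dx": -3, "dy": 0, "dz": 0, "twist": 0}, {"dx": -4, "dy": 0, "dz": 0, "twist": 0}, {"dx": -5, "dy": 0, "dz": 0, "twist": 0}, {"dx": -6, "dy": 0, "dz": 0, "twist": 0}, {"dx": -6.7, "dy": 0, "dz": 0, "twist": 0}, {"dx": -7, "dy": 0, "dz": 0, "twist": 0}, {"dx": -7, "dy": 0, "dz": 0, "twist": 0}]'

```text
clock: 11.55
position: [0.6165, -0.0852, 0.2439]
tool_rot: [2.922, 1.569, 1.582]
force: [-0.3, -0.0, -1.8]
grip_width: 0.02
```

```bash
python3 - <<'E'
from h import *
go([.5287,-.0324,.243],.2343)
t=imaging.grab_frame('top');s=imaging.grab_frame('side')
crop(t,230,160,140,120,5,'pics/d1.png'); crop(s,270,190,150,120,5,'pics/d2.png')
E
```

```text
shift cm [ 0.11 -7.33 -7.15] twist -0.003 jaw ang 0.232 pos [ 0.6165 -0.0852  0.2439] q [ 0.39  0.53 -0.51  1.55  0.27  1.13  0.05] F [-0.28 -0.   -1.82] w 0.02 t 11.55
```

View pics/d1.png

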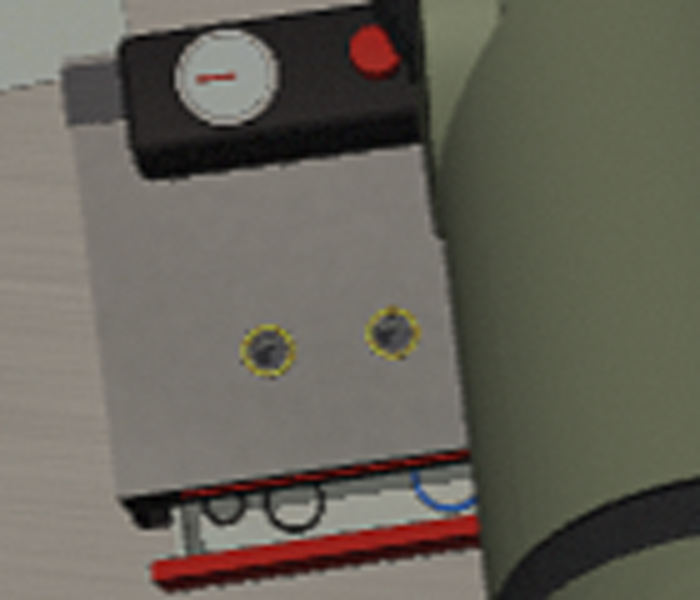

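View pics/d2.png

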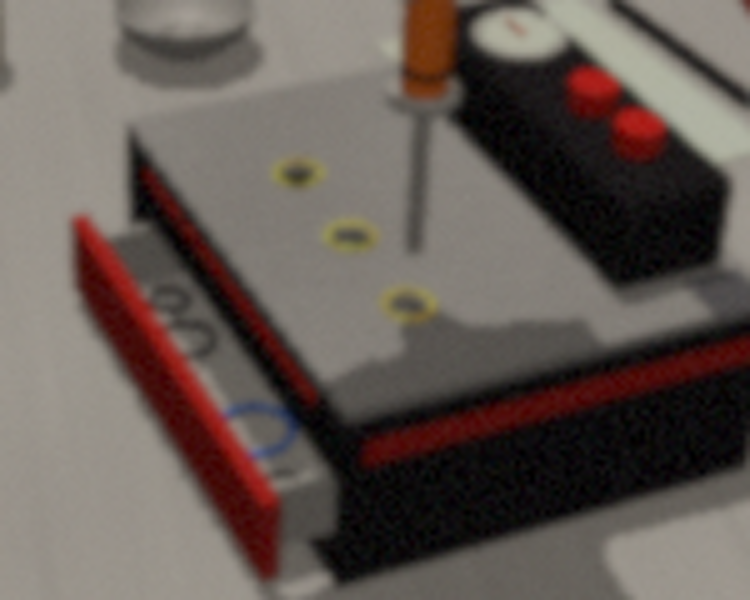

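```bash
python3 - <<'E' | tail -12
from fit import *
T=f(230,160,5);Sd=f(270,190,5)
p=unit;c,s=np.cos(p[2]),np.sin(p[2]);Ri=np.array([[c,s],[-s,c]])
def u(q): return (Ri@(np.array(q)[:2]-p[:2])).round(4)
print('inner edge',u(onz('top',*T(152,563),.055)),u(onz('top',*T(477,515),.055)))
print('fascia low',u(onz('top',*T(470,452),.1)),u(onz('top',*T(125,497),.1)))
print('gap',u(onz('top',*T(365,500),.02)))
print('side inner edge',u(onz('side',*Sd(80,217),.055)),u(onz('side',*Sd(278,497),.055)))
for y in (0,.01,.02): print(y,np.round(w(p,(-.1225,y,.1)),4))
E
```

```text
[ 0.5385 -0.3367  0.085 ]
 [ 0.6073 -0.3459  0.085 ]
 [ 0.5974 -0.4155  0.085 ]
 [ 0.5287 -0.4064  0.085 ]]
[ 0.5700181  -0.37283078  0.085     ] [ 0.56797856 -0.37612494  0.085     ]
inner edge [-0.1351  0.1225] [-0.1347 -0.0377]
fascia low [-0.1115 -0.0369] [-0.1092  0.1272]
gap [-0.1134  0.0155]
side inner edge [-0.1425  0.1165] [-0.1381 -0.1226]
0 [ 0.5287 -0.0324  0.1   ]
0.01 [ 0.5264 -0.0227  0.1   ]
0.02 [ 0.5241 -0.013   0.1   ]
```

```bash
python3 -c "
from h import *
go([.5255,-.0209,.243],.2343)"
```

```text
shift cm [ 0.02 -7.34 -8.34] twist -0.003 jaw ang 0.232 pos [ 0.6161 -0.0852  0.2429] q [ 0.39  0.53 -0.51  1.55  0.27  1.13  0.05] F [ 0.63 -0.29 -2.1 ] w 0.0197 t 11.65
```

>>> arm_command --commands '[{"dx": 0, "dy": -1, "dz": -1.2, "twist": 0}, {"dx": 0, "dy": -2.5, "dz": -2.9, "twist": 0}, {"dx": 0, "dy": -4, "dz": -4.6, "twist": 0}, {"dx": 0, "dy": -5.5, "dz": -6.3, "twist": 0}, {"dx": 0, "dy": -6.7, "dz": -7.7, "twist": 0}, {"dx": 0, "dy": -7.3, "dz": -8.3, "twist": 0}, {"dx": 0, "dy": -7.3, "dz": -8.3, "twist": 0}, {"dx": 0, "dy": -7.3, "dz": -8.3, "twist": 0}]'

```text
clock: 12.32
position: [0.5263, -0.0216, 0.2431]
tool_rot: [-2.844, 1.568, 2.1]
force: [0.3, -0.3, -0.9]
grip_width: 0.02
```

```bash
python3 - <<'E'
from h import *
go([.5255,-.0209,.1466],.2343)
s=imaging.grab_frame('side'); crop(s,270,190,100,100,6,'pics/d3.png')
p,M,_=tool()
f=lambda q:((proj('side',q)-[270,190]+.5)*6-.5).round()
print(f([p[0],p[1],p[2]-.1146]),f([.5255,-.0209,.055]),f([.5255,-.0209,.03]))
E
```

```text
shift cm [ 9.65 -0.05 -0.07] twist -0.003 jaw ang 0.232 pos [ 0.5263 -0.0216  0.2431] q [ 0.36  0.38 -0.56  1.8   0.23  1.03 -0.05] F [ 0.35 -0.35 -0.85] w 0.02 t 12.32
[234. 231.] [231. 384.] [231. 434.]
```

View pics/d3.png

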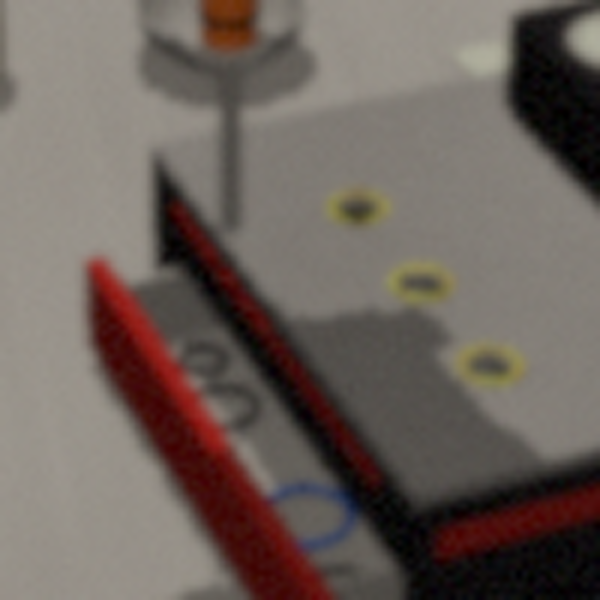

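>>> arm_command --commands '[{"dx": 1, "dy": 0, "dz": 0, "twist": 0}, {"dx": 2, "dy": 0, "dz": 0, "twist": 0}, {"dx": 3, "dy": 0, "dz": 0, "twist": 0}, {"dx": 4, "dy": 0, "dz": 0, "twist": 0}, {"dx": 5, "dy": 0, "dz": 0, "twist": 0}, {"dx": 6, "dy": 0, "dz": 0, "twist": 0}, {"dx": 6.5, "dy": 0, "dz": 0, "twist": 0}, {"dx": 6.5, "dy": 0, "dz": 0, "twist": 0}]'

```text
clock: 13.03
position: [0.526, -0.0217, 0.1767]
tool_rot: [-2.482, 1.567, 2.462]
force: [-0.3, -0.2, -0.7]
grip_width: 0.0195
```

```bash
python3 - <<'E'
from h import *
go([.5255,-.0209,.1466],.2343)
s=imaging.grab_frame('side'); crop(s,270,190,100,100,6,'pics/d4.png')
E
```

```text
shift cm [ 3.01 -0.02 -0.08] twist -0.003 jaw ang 0.231 pos [ 0.526  -0.0217  0.1767] q [ 0.33  0.45 -0.53  1.87  0.29  0.89 -0.11] F [-0.33 -0.18 -0.71] w 0.0195 t 13.03
```

View pics/d4.png

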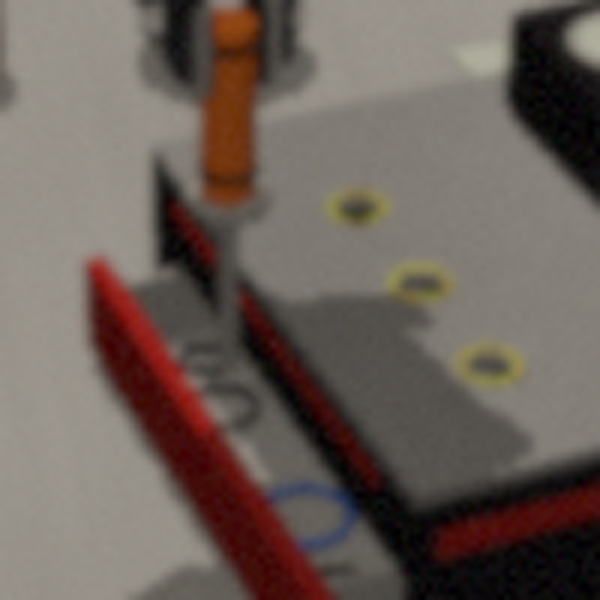

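>>> arm_command --commands '[{"dx": 0.8, "dy": 0, "dz": 0, "twist": 0}, {"dx": 1.8, "dy": 0, "dz": 0, "twist": 0}, {"dx": 2.6, "dy": 0, "dz": 0, "twist": 0}, {"dx": 3, "dy": 0, "dz": 0, "twist": 0}, {"dx": 3, "dy": 0, "dz": 0, "twist": 0}, {"dx": 3, "dy": 0, "dz": 0, "twist": 0}]'

```text
clock: 13.58
position: [0.5262, -0.0215, 0.1473]
tool_rot: [-2.59, 1.567, 2.354]
force: [0.2, -0.1, -1.4]
grip_width: 0.0193
```

```bash
python3 - <<'E'
from h import *
go([.5255,-.0209,.1466],.2343)
s=imaging.grab_frame('side'); crop(s,270,190,100,100,6,'pics/d5.png')
E
```

```text
shift cm [ 0.07 -0.05 -0.07] twist -0.003 jaw ang 0.231 pos [ 0.5262 -0.0215  0.1473] q [ 0.32  0.49 -0.52  1.9   0.32  0.83 -0.14] F [ 0.22 -0.06 -1.36] w 0.0193 t 13.58
```

View pics/d5.png

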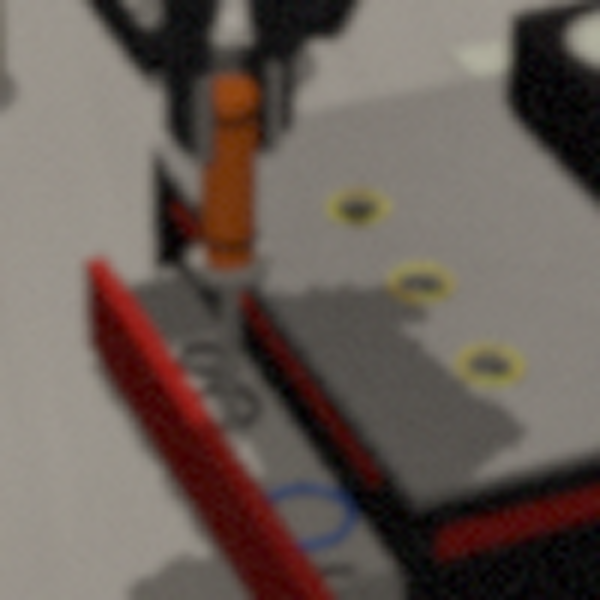

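>>> arm_command --commands '[{"dx": 0, "dy": -0.2, "dz": 0, "twist": 0}, {"dx": 0, "dy": -0.5, "dz": 0, "twist": 0}, {"dx": 0, "dy": -0.8, "dz": 0, "twist": 0}, {"dx": 0, "dy": -1.1, "dz": 0, "twist": 0}, {"dx": 0, "dy": -1.4, "dz": 0, "twist": 0}, {"dx": 0, "dy": -1.7, "dz": 0, "twist": 0}, {"dx": 0, "dy": -2, "dz": 0, "twist": 0}, {"dx": 0, "dy": -2, "dz": 0, "twist": 0}]'

```text
clock: 14.3
position: [0.5063, -0.0263, 0.1477]
tool_rot: [-2.559, 1.568, 2.385]
force: [0.6, -0.8, -0.7]
grip_width: 0.0197
```

```bash
python3 - <<'E'
from h import *
go([.5255,-.0209,.1466],.2343)
s=imaging.grab_frame('side'); crop(s,250,190,120,120,5,'pics/d6.png')
E
```

```text
shift cm [ 0.11  1.99 -0.09] twist -0.003 jaw ang 0.231 pos [ 0.5063 -0.0263  0.1477] q [ 0.34  0.47 -0.52  1.95  0.31  0.81 -0.13] F [ 0.56 -0.81 -0.7 ] w 0.0197 t 14.3
```

View pics/d6.png

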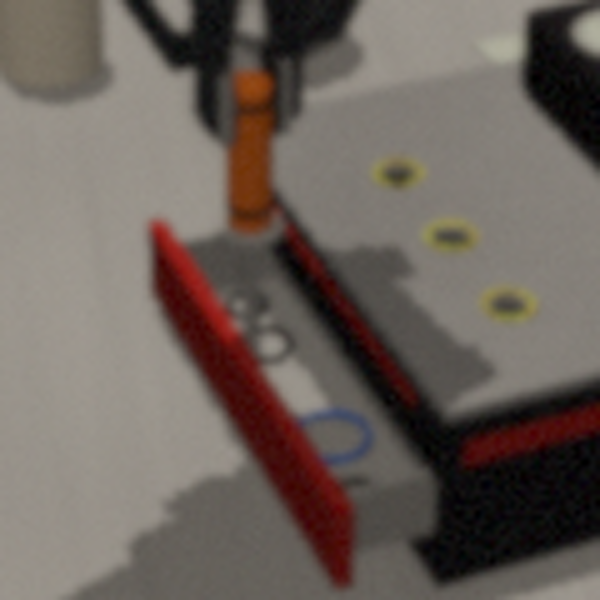

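>>> arm_command --commands '[{"dx": 0, "dy": -0.3, "dz": 0, "twist": 0}, {"dx": 0, "dy": -0.6, "dz": 0, "twist": 0}, {"dx": 0, "dy": -0.9, "dz": 0, "twist": 0}, {"dx": 0, "dy": -1.2, "dz": 0, "twist": 0}, {"dx": 0, "dy": -1.5, "dz": 0, "twist": 0}, {"dx": 0, "dy": -1.8, "dz": 0, "twist": 0}, {"dx": 0, "dy": -2.1, "dz": 0, "twist": 0}, {"dx": 0, "dy": -2.4, "dz": 0, "twist": 0}, {"dx": 0, "dy": -2.4, "dz": 0, "twist": 0}]'

```text
clock: 15.1
position: [0.4824, -0.032, 0.1477]
tool_rot: [-2.359, 1.567, 2.584]
force: [0.1, -0.1, -1.4]
grip_width: 0.0196
```

>>> arm_command --commands '[{"dx": 0, "dy": -0.1, "dz": 0, "twist": 0}, {"dx": 0, "dy": -0.2, "dz": 0, "twist": 0}, {"dx": 0, "dy": -0.3, "dz": 0, "twist": 0}, {"dx": 0, "dy": -0.3, "dz": 0, "twist": 0}]'

```text
clock: 15.43
position: [0.4793, -0.0328, 0.1477]
tool_rot: [-2.313, 1.567, 2.631]
force: [0.6, 0.8, -0.9]
grip_width: 0.0195
```

>>> arm_command --commands '[{"dx": 0, "dy": -0.1, "dz": 0, "twist": 0}, {"dx": 0, "dy": -0.2, "dz": 0, "twist": 0}, {"dx": 0, "dy": -0.2, "dz": 0, "twist": 0}]'

```text
clock: 15.68
position: [0.4778, -0.0331, 0.1478]
tool_rot: [-2.624, 1.568, 2.319]
force: [5.3, -0.1, -3.3]
grip_width: 0.0194
```

```bash
cat > tr.py <<'E'
from h import *
p,M,s=tool(); c,sn=np.cos(.2343),np.sin(.2343); d=p[:2]-[.6479,-.004]; print('unit xy',c*d[0]+sn*d[1],-sn*d[0]+c*d[1])
print(s['force'],(R.from_euler('z',-.2343).apply(s['force'])).round(2),'M',s['moment'])
E
python3 tr.py; python3 look.py d7 250 190 120 120 5
```

```text
unit xy -0.1721841376306811 0.011187351404992815
[ 5.3474165  -0.08635255 -3.29178721] [ 5.18 -1.33 -3.29] M [ 0.32328753 -1.54389088 -0.01288221]
shift cm [-5.26 12.29  8.07] twist -0.003 jaw ang 0.231 pos [ 0.4778 -0.0331  0.1478] q [ 0.36  0.43 -0.53  2.02  0.3   0.78 -0.11] F [ 4.71  0.51 -2.96] w 0.0197 t 15.73
```

View pics/d7.png

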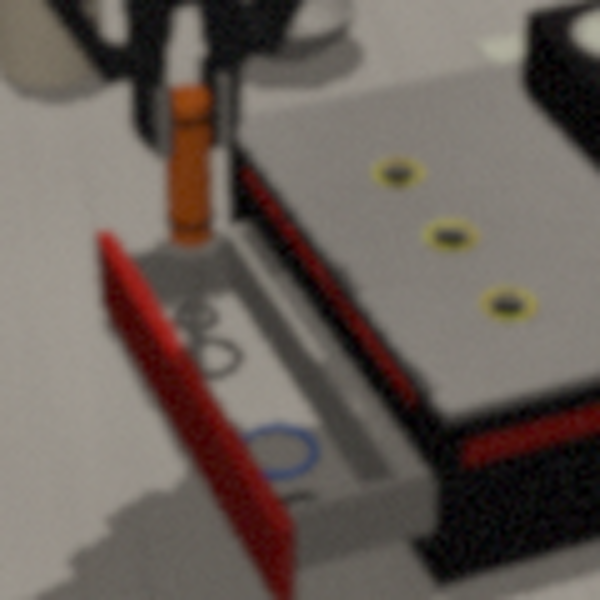

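>>> arm_command --commands '[{"dx": 0, "dy": -0.1, "dz": 0, "twist": 0}, {"dx": 0, "dy": -0.1, "dz": 0, "twist": 0}, {"dx": 0, "dy": -0.1, "dz": 0, "twist": 0}]'

```text
clock: 15.98
position: [0.4774, -0.0331, 0.148]
tool_rot: [-2.969, 1.568, 1.974]
force: [5.5, 0.3, -2.1]
grip_width: 0.0199
```

```bash
python3 tr.py
```

```text
unit xy -0.1726119362790339 0.01123584321222304
[ 5.49221119  0.28527591 -2.14996639] [ 5.41 -1.   -2.15] M [ 0.41641089 -1.8995305   0.01222611]
```

>>> arm_command --commands '[{"dx": 0, "dy": 0.4, "dz": 0, "twist": 0}, {"dx": 0, "dy": 0.8, "dz": 0, "twist": 0}, {"dx": -0.5, "dy": 1.0, "dz": 0, "twist": 0}, {"dx": -1.5, "dy": 1.0, "dz": 0, "twist": 0}, {"dx": -3, "dy": 1.0, "dz": 0, "twist": 0}, {"dx": -4.5, "dy": 1.0, "dz": 0, "twist": 0}, {"dx": -6, "dy": 1.0, "dz": 0, "twist": 0}, {"dx": -7.5, "dy": 1.0, "dz": 0, "twist": 0}, {"dx": -9, "dy": 1.0, "dz": 0, "twist": 0}, {"dx": -10.2, "dy": 1.0, "dz": 0, "twist": 0}, {"dx": -10.8, "dy": 1.0, "dz": 0, "twist": 0}, {"dx": -10.8, "dy": 1.0, "dz": 0, "twist": 0}]'

```text
clock: 16.98
position: [0.4876, -0.0311, 0.2575]
tool_rot: [2.519, 1.569, 1.18]
force: [-0.5, -0.1, -1.2]
grip_width: 0.0199
```

```bash
python3 - <<'E'
from h import *
go([.570,-.3745,.2556],.2325)
t=imaging.grab_frame('top');s=imaging.grab_frame('side')
crop(s,230,140,140,120,5,'pics/e1.png')
E
```

```text
shift cm [ 0.13  0.15 35.31] twist -0.001 jaw ang 0.231 pos [ 0.4876 -0.0311  0.2575] q [ 0.42  0.29 -0.58  1.87  0.18  1.03 -0.01] F [-0.51 -0.05 -1.24] w 0.0199 t 16.98
```

View pics/e1.png

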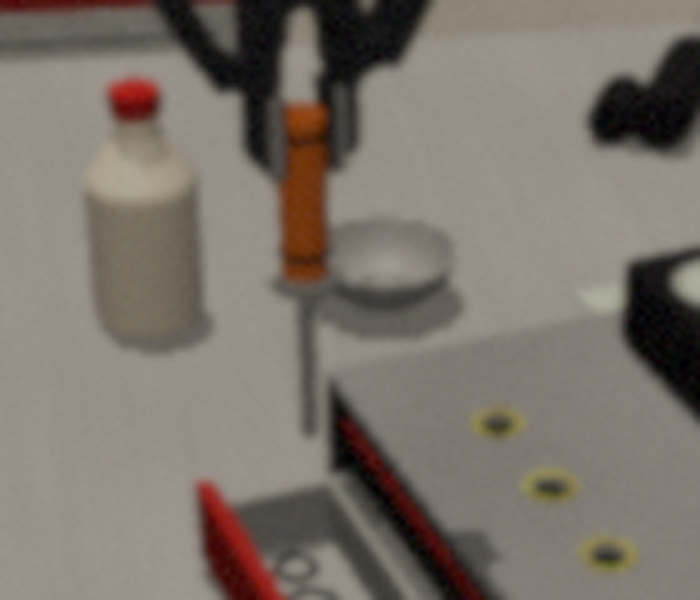

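```bash
python3 - <<'E'
from h import *
p,M,_=tool(); print(M[:,0])
f=lambda q:((proj('side',q)-[230,140]+.5)*5-.5).round(1)
for k in(-.1146,-.0346,.0454):
  q=p-M[:,0]*k; print(f(q))
E
```

```text
[-0.00131338  0.00228587 -0.99999652]
[311.6 436.7]
[308.  281.2]
[304.1 110.4]
```

>>> arm_command --commands '[{"dx": 0, "dy": 0, "dz": 2, "twist": 0}, {"dx": 0, "dy": 0, "dz": 5.5, "twist": 0}, {"dx": 0, "dy": 0, "dz": 9, "twist": 0}, {"dx": 0, "dy": 0, "dz": 12.5, "twist": 0}, {"dx": 0, "dy": 0.1, "dz": 16, "twist": 0}, {"dx": 0, "dy": 0.1, "dz": 19.5, "twist": 0}, {"dx": 0, "dy": 0.1, "dz": 23, "twist": 0}, {"dx": 0, "dy": 0.1, "dz": 26.5, "twist": 0}, {"dx": 0, "dy": 0.1, "dz": 30, "twist": 0}, {"dx": 0, "dy": 0.1, "dz": 33, "twist": 0}, {"dx": 0, "dy": 0.1, "dz": 35, "twist": 0}, {"dx": 0, "dy": 0.1, "dz": 35.3, "twist": 0}]'

```text
clock: 18.08
position: [0.5679, -0.3785, 0.2527]
tool_rot: [-2.394, 1.566, 2.545]
force: [-0.2, -0.1, -1.7]
grip_width: 0.0197
```

```bash
python3 - <<'E'
from h import *
go([.570,-.3745,.2558],.2325)
t=imaging.grab_frame('top');s=imaging.grab_frame('side')
crop(t,425,215,75,45,10,'pics/e2.png'); crop(s,330,240,80,130,4.6,'pics/e3.png')
E
```

```text
shift cm [-0.31  0.29 -0.34] twist -0.005 jaw ang 0.227 pos [ 0.5679 -0.3785  0.2527] q [ 0.76  0.61 -0.43  1.36  0.26  1.22  0.54] F [-0.2 -0.1 -1.7] w 0.0197 t 18.08
```

View pics/e2.png

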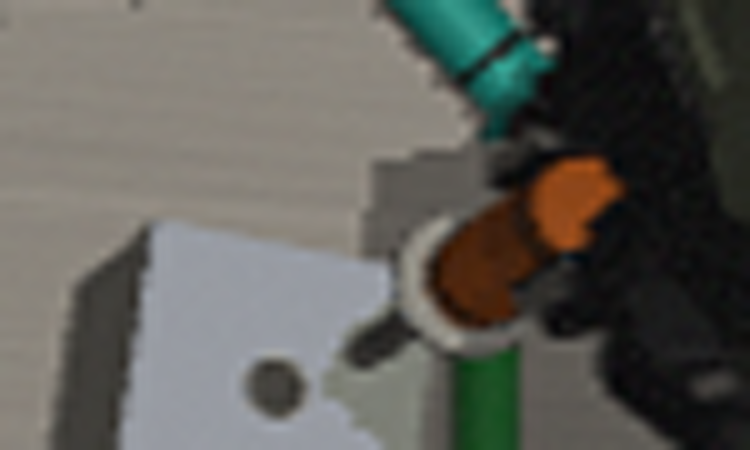

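View pics/e3.png

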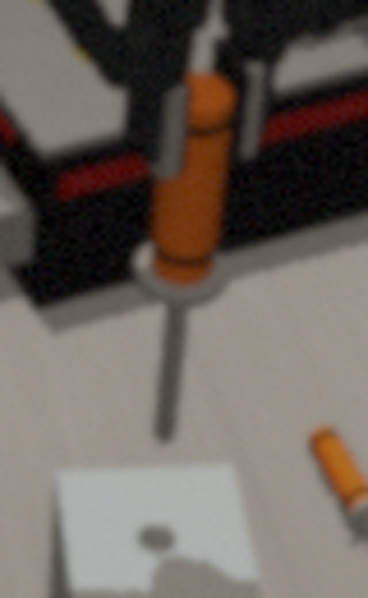

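>>> arm_command --commands '[{"dx": -0.1, "dy": 0.3, "dz": -0.35, "twist": 0}, {"dx": -0.1, "dy": 0.3, "dz": -0.35, "twist": 0}, {"dx": -0.1, "dy": 0.3, "dz": -0.35, "twist": 0}, {"dx": -0.1, "dy": 0.3, "dz": -0.35, "twist": 0}]'

```text
clock: 18.52
position: [0.5706, -0.3701, 0.2545]
tool_rot: [-2.675, 1.566, 2.268]
force: [0.7, -0.8, -1.2]
grip_width: 0.0196
```

```bash
python3 - <<'E'
from h import *
go([.570,-.3745,.20],.2325)
t=imaging.grab_frame('top');s=imaging.grab_frame('side')
crop(t,425,215,75,45,10,'pics/e4.png'); crop(s,330,240,80,130,4.6,'pics/e5.png')
E
```

```text
shift cm [ 5.45 -0.15  0.44] twist -0.001 jaw ang 0.231 pos [ 0.5706 -0.3701  0.2545] q [ 0.75  0.61 -0.43  1.37  0.26  1.22  0.53] F [ 0.73 -0.78 -1.24] w 0.0196 t 18.52
```

View pics/e4.png

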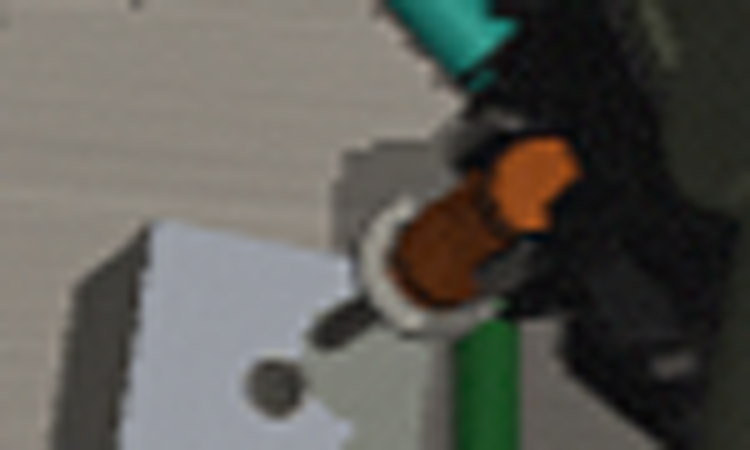

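View pics/e5.png

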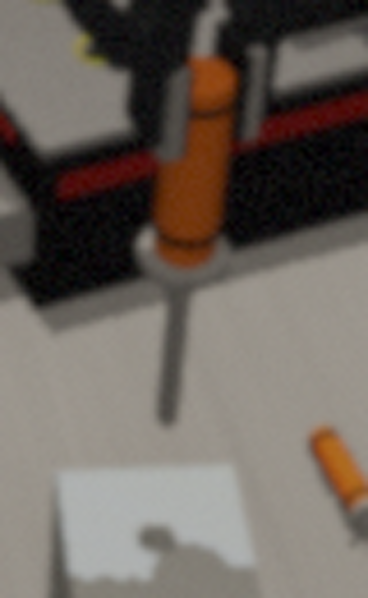

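>>> arm_command --commands '[{"dx": 0.8, "dy": -0.1, "dz": 0.4, "twist": 0}, {"dx": 1.7, "dy": -0.1, "dz": 0.4, "twist": 0}, {"dx": 2.3, "dy": -0.1, "dz": 0.4, "twist": 0}, {"dx": 2.5, "dy": -0.1, "dz": 0.4, "twist": 0}, {"dx": 2.5, "dy": -0.1, "dz": 0.4, "twist": 0}, {"dx": 2.5, "dy": -0.1, "dz": 0.4, "twist": 0}]'

```text
clock: 19.12
position: [0.5704, -0.3745, 0.2294]
tool_rot: [-2.679, 1.566, 2.264]
force: [-0.3, 0.4, -1.0]
grip_width: 0.0197
```

```bash
python3 - <<'E'
from h import *
go([.570,-.3745,.20],.2325)
t=imaging.grab_frame('top');s=imaging.grab_frame('side')
crop(t,425,215,75,45,10,'pics/e6.png'); crop(s,330,270,80,100,6,'pics/e7.png')
p,M,_=tool()
for k in(.1146,.1196): 
  q=p+M[:,0]*k
  print((proj('top',q)-[425,215]+.5)*10-.5,(proj('side',q)-[330,270]+.5)*6-.5)
  q=q-[0,0,q[2]-.085]; print((proj('top',q)-[425,215]+.5)*10-.5,(proj('side',q)-[330,270]+.5)*6-.5)
E
```

```text
shift cm [ 2.94 -0.03  0.  ] twist -0.002 jaw ang 0.231 pos [ 0.5704 -0.3745  0.2294] q [ 0.75  0.63 -0.43  1.39  0.27  1.18  0.53] F [-0.29  0.39 -1.  ] w 0.0197 t 19.12
[316.40055064 363.59332944] [217.80172487 441.97094582]
[281.46563508 386.73573221] [210.30042153 514.08508167]
[310.4236161  367.55099837] [216.48032252 454.09415691]
[281.39582555 386.78030072] [210.24507255 514.04758343]
```

View pics/e6.png

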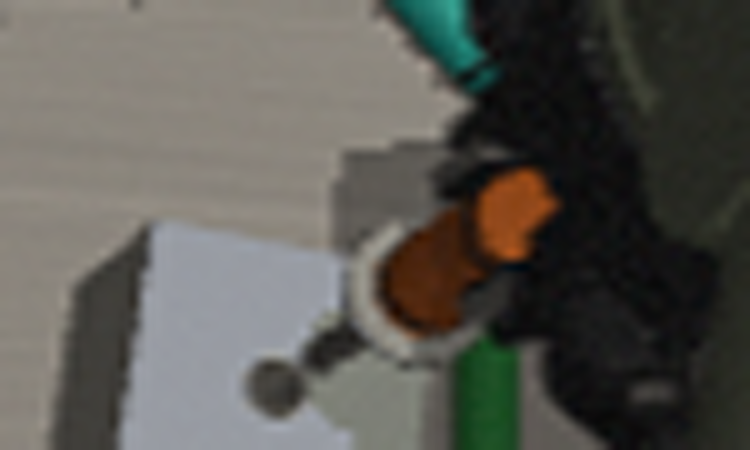

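View pics/e7.png

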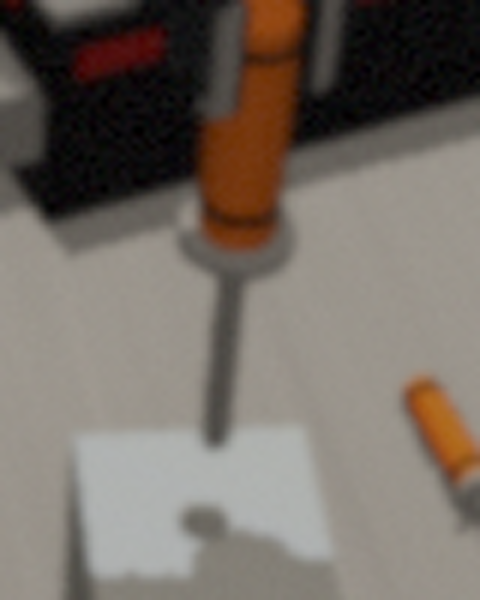

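>>> arm_command --commands '[{"dx": 0.6, "dy": -0.1, "dz": -0.05, "twist": 0}, {"dx": 1.2, "dy": -0.1, "dz": -0.05, "twist": 0}, {"dx": 1.8, "dy": -0.1, "dz": -0.05, "twist": 0}, {"dx": 2.2, "dy": -0.1, "dz": -0.05, "twist": 0}, {"dx": 2.4, "dy": -0.1, "dz": -0.05, "twist": 0}, {"dx": 2.4, "dy": -0.1, "dz": -0.05, "twist": 0}]'

```text
clock: 19.72
position: [0.5692, -0.3742, 0.2051]
tool_rot: [-2.656, 1.566, 2.287]
force: [-0.3, 0.1, -2.1]
grip_width: 0.0192
```

```bash
python3 - <<'E'
from h import *
go([.569,-.374,.18],.2325)
t=imaging.grab_frame('top');s=imaging.grab_frame('side')
crop(t,435,235,50,35,14,'pics/e8.png'); crop(s,340,310,60,60,10,'pics/e9.png')
E
```

```text
shift cm [ 2.51 -0.01 -0.01] twist -0.002 jaw ang 0.231 pos [ 0.5692 -0.3742  0.2051] q [ 0.75  0.65 -0.42  1.42  0.28  1.13  0.52] F [-0.32  0.13 -2.1 ] w 0.0192 t 19.72
```

View pics/e8.png

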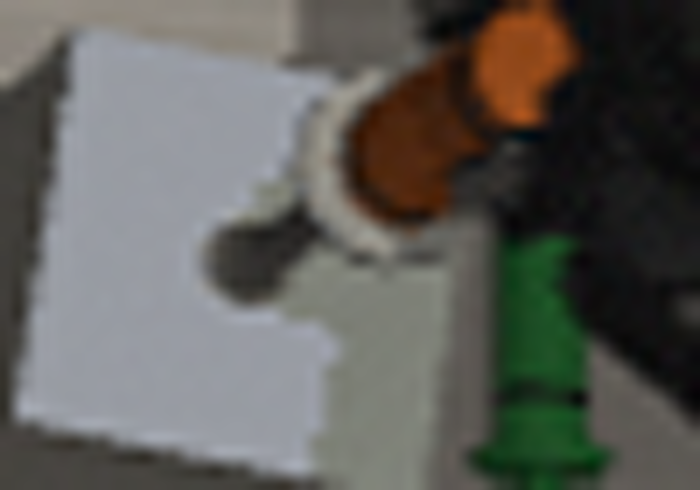

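View pics/e9.png

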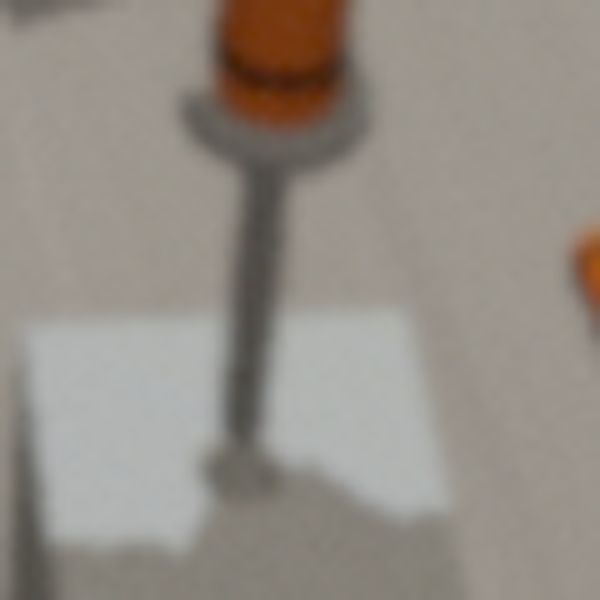

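>>> arm_command --commands '[{"dx": 0.2, "dy": 0, "dz": 0, "twist": 0}, {"dx": 0.4, "dy": 0, "dz": 0, "twist": 0}, {"dx": 0.6, "dy": 0, "dz": 0, "twist": 0}, {"dx": 0.8, "dy": 0, "dz": 0, "twist": 0}, {"dx": 1.0, "dy": 0, "dz": 0, "twist": 0}, {"dx": 1.0, "dy": 0, "dz": 0, "twist": 0}]'

```text
clock: 20.32
position: [0.5692, -0.3742, 0.1953]
tool_rot: [-2.679, 1.566, 2.264]
force: [0.2, -0.4, -1.8]
grip_width: 0.0196
```

```bash
python3 - <<'E'
from h import *
go([.569,-.374,.18],.2325)
t=imaging.grab_frame('top');s=imaging.grab_frame('side')
crop(t,435,235,50,35,14,'pics/e10.png'); crop(s,340,310,60,60,10,'pics/e11.png')
E
```

```text
shift cm [ 1.53 -0.02 -0.02] twist -0.002 jaw ang 0.231 pos [ 0.5692 -0.3742  0.1953] q [ 0.75  0.66 -0.42  1.43  0.28  1.11  0.51] F [ 0.18 -0.39 -1.84] w 0.0196 t 20.32
```

View pics/e10.png

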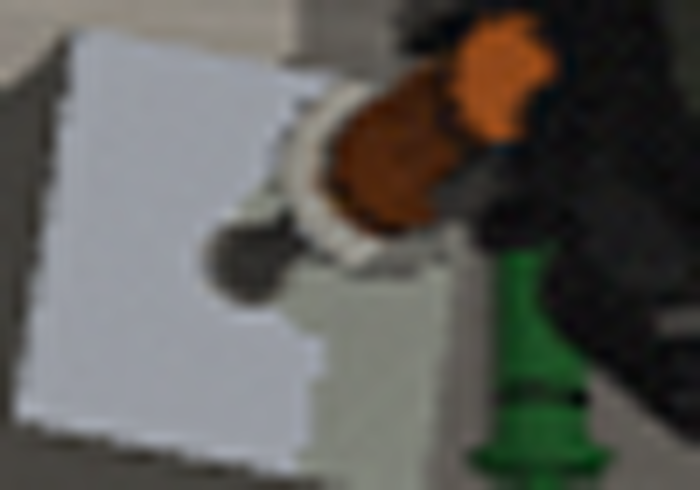

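View pics/e11.png

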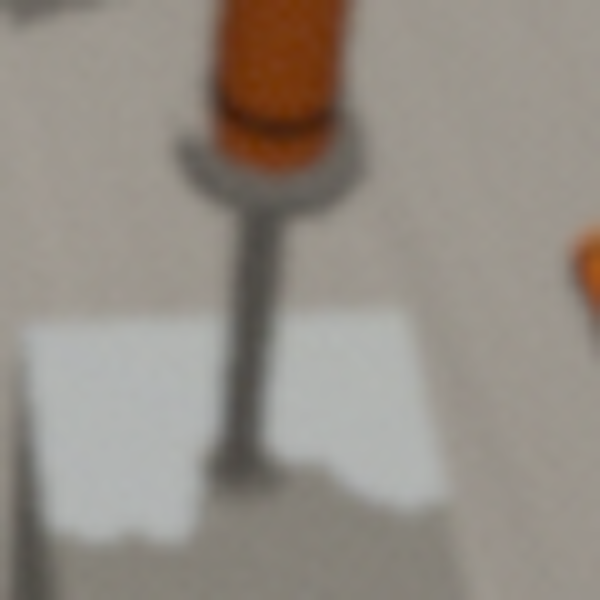

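>>> arm_command --commands '[{"dx": 0.2, "dy": 0, "dz": 0, "twist": 0}, {"dx": 0.4, "dy": 0, "dz": 0, "twist": 0}, {"dx": 0.6, "dy": 0, "dz": 0, "twist": 0}, {"dx": 0.8, "dy": 0, "dz": 0, "twist": 0}, {"dx": 1.0, "dy": 0, "dz": 0, "twist": 0}, {"dx": 1.0, "dy": 0, "dz": 0, "twist": 0}]'

```text
clock: 20.92
position: [0.5692, -0.3741, 0.1852]
tool_rot: [-2.672, 1.566, 2.271]
force: [-0.9, -0.1, -1.4]
grip_width: 0.0195
```

```bash
python3 - <<'E'
from h import *
go([.569,-.374,.13],.2325)
t=imaging.grab_frame('top');s=imaging.grab_frame('side')
im=np.hstack([cv2.resize(t[235:270,435:470],(400,400),interpolation=2),cv2.resize(s[310:370,340:400],(400,400),interpolation=2)]); cv2.imwrite('pics/e12.png',im[:,:,::-1])
E
```

```text
shift cm [ 5.52 -0.01  0.01] twist -0.002 jaw ang 0.231 pos [ 0.5692 -0.3741  0.1852] q [ 0.75  0.67 -0.42  1.44  0.29  1.1   0.51] F [-0.89 -0.06 -1.42] w 0.0195 t 20.92
```

View pics/e12.png

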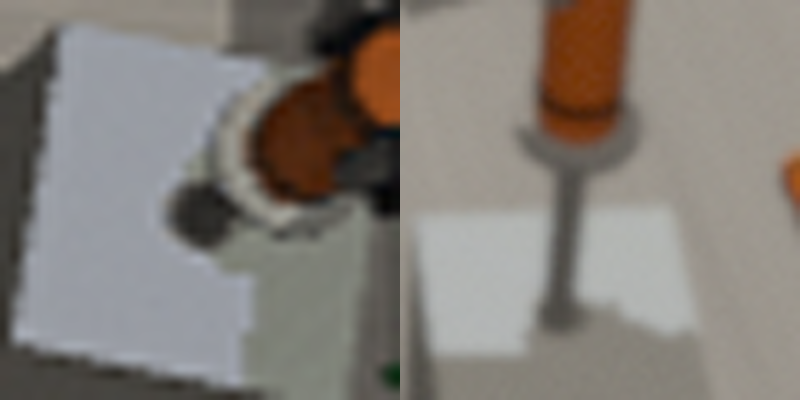

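>>> arm_command --commands '[{"dx": 0.4, "dy": 0, "dz": 0, "twist": 0}, {"dx": 0.9, "dy": 0, "dz": 0, "twist": 0}, {"dx": 1.4, "dy": 0, "dz": 0, "twist": 0}, {"dx": 1.9, "dy": 0, "dz": 0, "twist": 0}, {"dx": 2.4, "dy": 0, "dz": 0, "twist": 0}, {"dx": 2.9, "dy": 0, "dz": 0, "twist": 0}, {"dx": 3.4, "dy": 0, "dz": 0, "twist": 0}, {"dx": 3.9, "dy": 0, "dz": 0, "twist": 0}, {"dx": 4.4, "dy": 0, "dz": 0, "twist": 0}, {"dx": 4.8, "dy": 0, "dz": 0, "twist": 0}, {"dx": 5.2, "dy": 0, "dz": 0, "twist": 0}, {"dx": 5.2, "dy": 0, "dz": 0, "twist": 0}]'

```text
clock: 22.02
position: [0.5689, -0.3738, 0.1328]
tool_rot: [-2.65, 1.566, 2.293]
force: [0.1, -0.0, -0.6]
grip_width: 0.0199
```

```bash
python3 - <<'E'
from h import *
go([.569,-.374,.12],.2325)
t=imaging.grab_frame('top');s=imaging.grab_frame('side')
im=np.hstack([cv2.resize(t[230:270,430:470],(400,400),interpolation=2),cv2.resize(s[310:390,330:410],(400,400),interpolation=2)]); cv2.imwrite('pics/e13.png',im[:,:,::-1])
E
```

```text
shift cm [1.28 0.01 0.02] twist -0.002 jaw ang 0.231 pos [ 0.5689 -0.3738  0.1328] q [ 0.74  0.72 -0.41  1.49  0.31  1.    0.49] F [ 0.06 -0.01 -0.6 ] w 0.0199 t 22.02
```

View pics/e13.png

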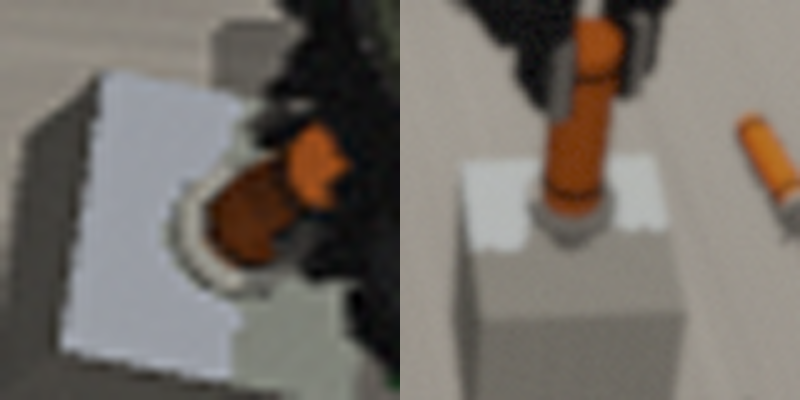

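Nearly seated. Lower in small steps watching the force.

>>> arm_command --commands '[{"dx": 0.2, "dy": 0, "dz": 0, "twist": 0}, {"dx": 0.4, "dy": 0, "dz": 0, "twist": 0}, {"dx": 0.6, "dy": 0, "dz": 0, "twist": 0}, {"dx": 0.6, "dy": 0, "dz": 0, "twist": 0}, {"dx": 0.6, "dy": 0, "dz": 0, "twist": 0}]'

```text
clock: 22.53
position: [0.5692, -0.374, 0.1275]
tool_rot: [-2.703, 1.566, 2.24]
force: [-0.8, -1.2, -1.2]
grip_width: 0.02
```

>>> arm_command --commands '[{"dx": 0.1, "dy": 0, "dz": 0, "twist": 0}, {"dx": 0.2, "dy": 0, "dz": 0, "twist": 0}, {"dx": 0.2, "dy": 0, "dz": 0, "twist": 0}, {"dx": 0.2, "dy": 0, "dz": 0, "twist": 0}]'

```text
clock: 22.87
position: [0.5692, -0.3739, 0.1255]
tool_rot: [-2.714, 1.566, 2.229]
force: [0.7, 0.2, -0.7]
grip_width: 0.02
```

>>> arm_command --commands '[{"dx": 0.1, "dy": 0, "dz": 0, "twist": 0}, {"dx": 0.2, "dy": 0, "dz": 0, "twist": 0}, {"dx": 0.2, "dy": 0, "dz": 0, "twist": 0}, {"dx": 0.2, "dy": 0, "dz": 0, "twist": 0}]'

```text
clock: 23.2
position: [0.5691, -0.3739, 0.1235]
tool_rot: [-2.696, 1.566, 2.247]
force: [-0.2, -0.0, -0.5]
grip_width: 0.0195
```

>>> arm_command --commands '[{"dx": 0.1, "dy": 0, "dz": 0, "twist": 0}, {"dx": 0.2, "dy": 0, "dz": 0, "twist": 0}, {"dx": 0.2, "dy": 0, "dz": 0, "twist": 0}, {"dx": 0.2, "dy": 0, "dz": 0, "twist": 0}]'

```text
clock: 23.53
position: [0.5691, -0.3739, 0.1213]
tool_rot: [-2.687, 1.566, 2.255]
force: [0.2, 0.3, -1.3]
grip_width: 0.0192
```

```bash
python3 - <<'E'
from h import *
go([.569,-.374,.12],.2325)
t=imaging.grab_frame('top');s=imaging.grab_frame('side')
im=np.hstack([cv2.resize(t[230:270,430:470],(400,400),interpolation=2),cv2.resize(s[310:390,330:410],(400,400),interpolation=2)]); cv2.imwrite('pics/e14.png',im[:,:,::-1])
E
```

```text
shift cm [ 0.13 -0.01  0.01] twist -0.002 jaw ang 0.231 pos [ 0.5691 -0.3739  0.1213] q [ 0.74  0.73 -0.4   1.5   0.32  0.98  0.48] F [ 0.24  0.34 -1.31] w 0.0192 t 23.53
```

View pics/e14.png

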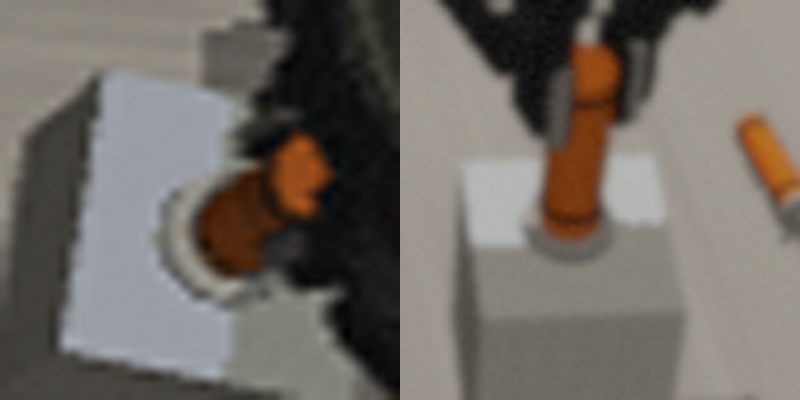

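>>> arm_command --commands '[{"dx": 0.1, "dy": 0, "dz": 0, "twist": 0}, {"dx": 0.2, "dy": 0, "dz": 0, "twist": 0}, {"dx": 0.2, "dy": 0, "dz": 0, "twist": 0}, {"dx": 0.2, "dy": 0, "dz": 0, "twist": 0}]'

```text
clock: 23.97
position: [0.5693, -0.3739, 0.1196]
tool_rot: [-2.737, 1.566, 2.206]
force: [-0.8, 0.6, 2.3]
grip_width: 0.0195
```

>>> arm_command --commands '[{"dx": 0.1, "dy": 0, "dz": 0, "twist": 0}, {"dx": 0.1, "dy": 0, "dz": 0, "twist": 0}, {"dx": 0.1, "dy": 0, "dz": 0, "twist": 0}]'

```text
clock: 24.22
position: [0.5695, -0.3741, 0.1196]
tool_rot: [-2.775, 1.567, 2.167]
force: [-3.5, 1.6, 12.7]
grip_width: 0.0198
```

>>> arm_command --commands '[{"dx": -0.05, "dy": 0, "dz": 0, "twist": 0}, {"dx": -0.05, "dy": 0, "dz": 0, "twist": 0}]'

```text
clock: 24.38
position: [0.5695, -0.3741, 0.1202]
tool_rot: [-2.792, 1.568, 2.151]
force: [-0.3, -0.2, -0.8]
grip_width: 0.0199
```

>>> arm_command --commands '[{"dx": 0, "dy": 0, "dz": 0, "twist": 0}, {"dx": 0, "dy": 0, "dz": 0, "twist": 0}, {"dx": 0, "dy": 0, "dz": 0, "twist": 0}, {"dx": 0, "dy": 0, "dz": 0, "twist": 0}, {"dx": 0, "dy": 0, "dz": 0, "twist": 0}, {"dx": 0, "dy": 0, "dz": 0, "twist": 0}, {"dx": 0, "dy": 0, "dz": 0, "twist": 0}, {"dx": 0, "dy": 0, "dz": 0, "twist": 0}]' --grip -1

```text
clock: 25.05
position: [0.5696, -0.3741, 0.1202]
tool_rot: [-2.8, 1.568, 2.143]
force: [0.2, 0.4, 0.1]
grip_width: 0.0854
```

```bash
python3 - <<'E'
from h import *
go([.569,-.374,.26],.2325)
t=imaging.grab_frame('top');s=imaging.grab_frame('side')
im=np.hstack([cv2.resize(t[200:320,380:500],(400,400)),cv2.resize(s[280:410,300:430],(400,400))]); cv2.imwrite('pics/f1.png',im[:,:,::-1])
E
```

```text
shift cm [-13.98  -0.07  -0.07] twist -0.002 jaw ang 0.23 pos [ 0.5696 -0.3741  0.1202] q [ 0.74  0.74 -0.4   1.5   0.32  0.98  0.48] F [0.16 0.43 0.13] w 0.0854 t 25.05
```

View pics/f1.png

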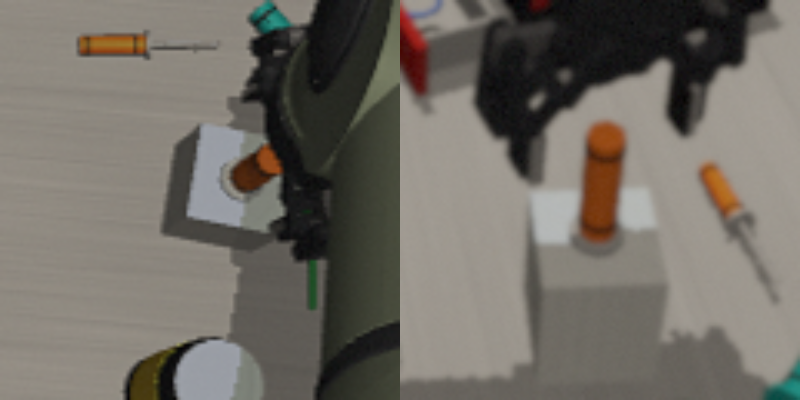

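Pin stands home, same as at the start (side handle (603,180), collar on block). Retreat upward and away so the cameras see everything.

>>> arm_command --commands '[{"dx": -1, "dy": 0, "dz": 0, "twist": 0}, {"dx": -2.5, "dy": 0, "dz": 0, "twist": 0}, {"dx": -4, "dy": 0, "dz": 0, "twist": 0}, {"dx": -6, "dy": 0, "dz": 0, "twist": 0}, {"dx": -8, "dy": 0, "dz": 0, "twist": 0}, {"dx": -10, "dy": 0, "dz": 0, "twist": 0}, {"dx": -12, "dy": 0, "dz": 0, "twist": 0}, {"dx": -13.5, "dy": 0, "dz": 0, "twist": 0}, {"dx": -14, "dy": 0, "dz": 0, "twist": 0}, {"dx": -14, "dy": 0, "dz": 0, "twist": 0}]'

```text
clock: 25.98
position: [0.5703, -0.3747, 0.262]
tool_rot: [2.721, 1.569, 1.381]
force: [-0.1, 0.8, 0.1]
grip_width: 0.0857
```

>>> arm_command --commands '[{"dx": 0, "dy": -2, "dz": 1, "twist": 0}, {"dx": 0, "dy": -5, "dz": 3, "twist": 0}, {"dx": 0, "dy": -8, "dz": 5, "twist": 0}, {"dx": 0, "dy": -11, "dz": 7, "twist": 0}, {"dx": 0, "dy": -14, "dz": 9, "twist": 0}, {"dx": 0, "dy": -17, "dz": 11, "twist": 0}, {"dx": 0, "dy": -20, "dz": 13, "twist": 0}, {"dx": 0, "dy": -22, "dz": 15, "twist": 0}, {"dx": 0, "dy": -24, "dz": 16, "twist": 0}, {"dx": 0, "dy": -25, "dz": 17, "twist": 0}, {"dx": 0, "dy": -25, "dz": 17, "twist": 0}, {"dx": 0, "dy": -25, "dz": 17, "twist": 0}]'

```text
clock: 26.98
position: [0.3659, -0.597, 0.2607]
tool_rot: [2.904, 1.568, 1.563]
force: [0.8, 0.9, 0.5]
grip_width: 0.0854
```

```bash
python3 - <<'E'
from h import *
go([.569,-.374,.26],.2325)
for n in('top','side'):
    cv2.imwrite(f'pics/f_{n}.png',imaging.grab_frame(n)[:,:,::-1])
E
```

```text
shift cm [  0.13  24.86 -17.08] twist -0.002 jaw ang 0.23 pos [ 0.3659 -0.597   0.2607] q [ 1.16  0.63 -0.39  1.3   0.24  1.26  1.  ] F [0.75 0.93 0.5 ] w 0.0854 t 26.98
```

View pics/f_top.png

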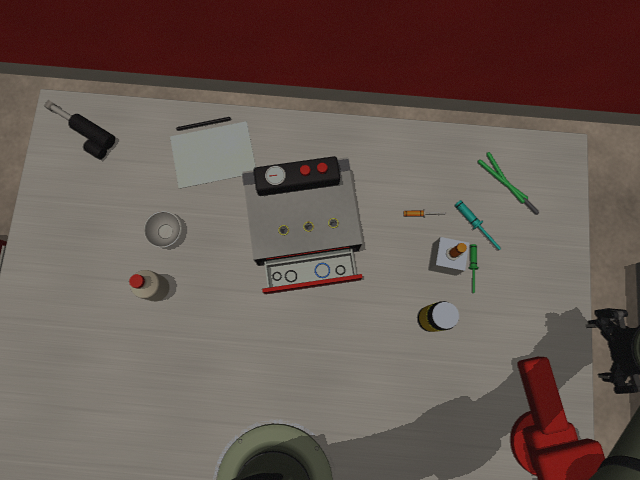

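View pics/f_side.png

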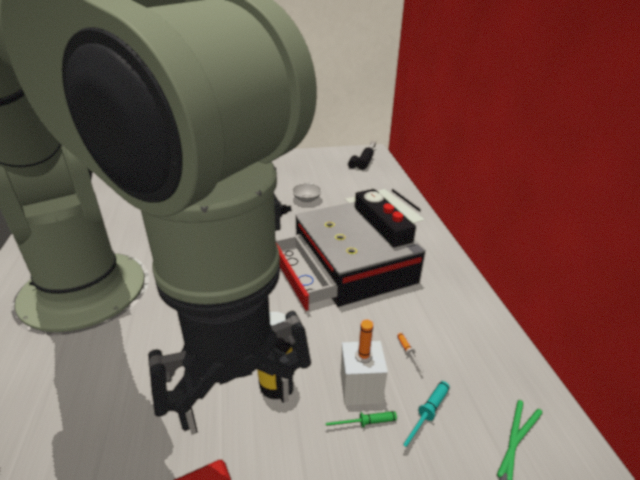

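```bash
python3 - <<'E'
from h import *
t=cv2.imread('pics/f_top.png')[:,:,::-1]; t0=cv2.imread('pics/top0.png')[:,:,::-1]
crop(t,235,230,140,75,5,'pics/g.png')
for nm,(x,y,w,h) in dict(can=(410,295,60,45),flask=(120,260,60,45),dish=(135,200,60,60),pin=(425,230,50,50)).items():
    a=t[y:y+h,x:x+w].astype(float).mean(2);b=t0[y:y+h,x:x+w].astype(float).mean(2)
    print(nm,cv2.phaseCorrelate(a,b),abs(a-b).mean().round(2))
E
```

```text
can ((-0.14137613180361797, 0.5522368517970193), 0.9880881858501345) 1.51
flask ((0.027288890558804013, 0.46194349989483996), 0.9651465042865067) 0.96
dish ((-0.023764471865124648, 0.02935437787710171), 1.000180910475144) 0.9
pin ((0.17720909578146404, 0.16697187579347172), 0.802503722189692) 5.9
```

View pics/g.png

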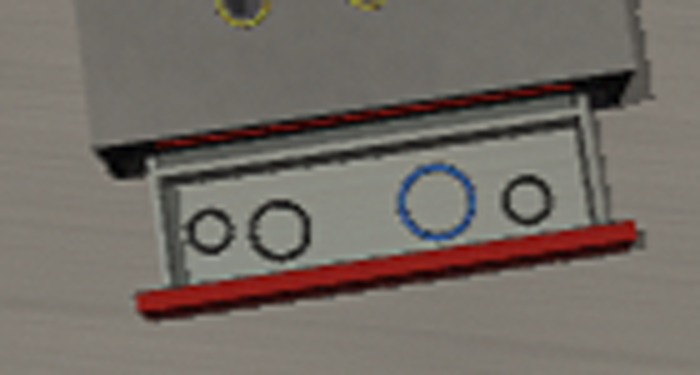

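```bash
python3 - <<'E' | tail -2
from fit import *
T=f(235,230,5)
p=unit;c,s=np.cos(p[2]),np.sin(p[2]);Ri=np.array([[c,s],[-s,c]])
for q in((138,292),(633,222)): print((Ri@(onz('top',*T(*q),.055)[:2]-p[:2])).round(4))
E
```

```text
[-0.1741  0.122 ]
[-0.1753 -0.1206]
```

Inner face is at unit x = -0.1747, i.e. the tray is out by about 0.075 m, at its stop. Handing in.

```bash
python3 -c "
from workcell import order,sensors
print(order.job_done()); print(sensors.observe()['clock'])"
```

```text
the job is handed in; nothing more can be done
None
the job is handed in; nothing more can be done
```

The job is done and handed in at about 27 s of the 72 s allowed. The tray is at its stop and the pin is back in its stand.

- **Catch:** hole0, the first one I probed, held the spring catch. It gave softly at about 3–6 N, and the tray sprang out after about 10 mm of press. I never touched the two blind holes.
- **Tray:** I drew it out with the pin's tip hooked behind the front panel until the pull rose to about 5 N, which I took as the stop. The last top image puts the panel's inner face 0.175 m in front of the unit's centre, so the tray is 0.075 m out.
- **Pin:** the collar touched the block at TCP height 0.1196 m, the same as when I picked it up. The end images show it upright as at the start. The arm was clear and touching nothing.
- **Bystanders:** the can, flask and dish match their start positions in the top images.

Two things did not fit:
- **Loose pins:** the small orange, green and turquoise pins tipped over during the run. The orange one was already down by my first picture beside the stand, with no contact force read; I did not check the cause for the others. They are still on the table.
- **Camera disagreement:** the two cameras differed by 2–4 mm. The pin also met the catch about 5 mm lower than I had worked out.

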